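# Clear the microscope place: used specimens to the waste box, slide carrier to dry

### The job

Clear up after the microscope session: slide the red shutter of the yellow waste box open, drop every used specimen (flat cassettes and square vials) from the mat into the box, then slide the shutter fully shut. Lean the slide carrier on the steel drying stand, lengthwise, lower end on the base behind the lip and upper part on the bar, and leave the oil bottle, slide box and stain jar alone.

Things in the scene. Friction and masses are not known exactly. Their poses are not given: they have to be found in the camera images.
- bin: yellow plastic waste box, fixed, 160 (x) x 240 (y) x 120 mm high, walls 4 to 5 mm, origin under its centre. Its top is closed except for a mouth 124 (x) x 106 mm (y) over its -y half, covered by the red shutter, which runs between two low guide ribs (x = +-70 mm, 9 mm above the top)
- bin_mouth (a point): centre of the box's mouth, at the top face (120 mm above the bench)
- shutter (a joint): position of the red sliding shutter in m: 0 = shut, 0.112 = fully open (end stops at both). It slides along the box's +y to open, needs about 2 N, and stays where it is left; starts between 0 and 0.03. Plate 130 x 116 x 5 mm, its top 126 mm above the bench
- shutter_grip (a point): top centre of the upright grip tab in the middle of the shutter: 36 mm along the box's x, 16 mm along its y (the sliding direction), rising 30 mm above the shutter plate (tab top 156 mm above the bench). Moves with the shutter
- carrier: slide carrier: flat grey plastic slab 160 x 40 x 14 mm (x, y, z), 120 g, with two glass slides set in its top, flush; origin at the centre of its underside (7 mm below its middle). Starts lying flat on the bench
- stand: fixed steel drying stand: base 160 (x) x 110 (y) x 8 mm, origin under its centre. Toe lip along its -x edge: inner face x = -72 mm, 24 mm high. At x = +36 mm a round bar along y, 10 mm thick, 96 mm between its posts, top 77 mm above the bench. The carrier leans along the stand's x, about 35 degrees from level, lower end on the base at the lip, upper part on the bar, middle near x = 0
- stand_bar (a point): middle of the stand's round bar (on its centre line)
- mat: black rubber mat 200 x 310 x 3 mm (x, y, z), fixed on the bench; origin at the centre of its underside; the used specimens start on it
- cassette1: used specimen cassette: flat white plastic block 40 x 28 x 10 mm (its x, y, z) with small grey slots on top, 20 g; origin at the centre of its underside; starts flat on the mat. Up to four (cassette1-4); absent ones read None throughout
- vial1: used specimen vial: square clear plastic bottle 20 x 20 x 46 mm (x, y, z; the top 12 mm is a white square cap, full width), 30 g; origin at the centre of its underside; starts standing upright on the mat, may be knocked over. Up to four (vial1-4); absent ones read None throughout
- cassette2: used specimen cassette: flat white plastic block 40 x 28 x 10 mm (its x, y, z) with small grey slots on top, 20 g; origin at the centre of its underside; starts flat on the mat. Up to four (cassette1-4); absent ones read None throughout
- vial2: used specimen vial: square clear plastic bottle 20 x 20 x 46 mm (x, y, z; the top 12 mm is a white square cap, full width), 30 g; origin at the centre of its underside; starts standing upright on the mat, may be knocked over. Up to four (vial1-4); absent ones read None throughout
- vial3: used specimen vial: square clear plastic bottle 20 x 20 x 46 mm (x, y, z; the top 12 mm is a white square cap, full width), 30 g; origin at the centre of its underside; starts standing upright on the mat, may be knocked over. Up to four (vial1-4); absent ones read None throughout
- cassette3: used specimen cassette: flat white plastic block 40 x 28 x 10 mm (its x, y, z) with small grey slots on top, 20 g; origin at the centre of its underside; starts flat on the mat. Up to four (cassette1-4); absent ones read None throughout
- vial4: used specimen vial: square clear plastic bottle 20 x 20 x 46 mm (x, y, z; the top 12 mm is a white square cap, full width), 30 g; origin at the centre of its underside; starts standing upright on the mat, may be knocked over. Up to four (vial1-4); absent ones read None throughout
- cassette4: used specimen cassette: flat white plastic block 40 x 28 x 10 mm (its x, y, z) with small grey slots on top, 20 g; origin at the centre of its underside; starts flat on the mat. Up to four (cassette1-4); absent ones read None throughout
- oil_bottle: small amber bottle, 36 mm wide, 75 mm tall, origin under its centre; bystander, leave alone
- slide_box: closed grey slide box 55 x 85 x 30 mm, origin under its centre; bystander, leave alone
- stain_jar: glass jar, 56 mm wide, 70 mm tall, origin under its centre; bystander, leave alone
There are look-alikes about, which are no part of the job. Leave any orange look-alike of the cassette1 alone.

How it is judged:
By the outcome, as a careful person would: the job done as asked, in the order asked, and still so for the second after the job is handed in, with the robot touching nothing.
Of cassette1, vial1, cassette2, vial2, vial3, cassette3, vial4, cassette4 only 5 to 7 are there at a start; the rules pass over those that are not, and their reading is None.
At some moment in a run one of cassette1, vial1, cassette2, vial2, vial3, cassette3, vial4, cassette4 may be knocked a few centimetres aside while the robot is not near it.
Once in a run the grip may slacken for a moment while it holds something.
It also fails if it takes over 200 s, if anything falls off the work surface, if the arm or the gripper's body presses on something with over 40 N, if the wrist force passes 120 N, or if a joint passes its speed limit or range.

### The arm

A 6-joint arm with a two-finger parallel gripper is mounted at the origin on the work surface. World frame = base frame: x ahead of the robot, y to its left, z up, the work surface at z = 0. Lengths are in mm, angles in rad, forces in N, time in s.
With the tool pointing down it reaches from about 350 to 775 mm from the base axis. Payload 7.3 kg.
Tool frame: the origin (TCP) lies midway between the tips of the shut fingers; the grasp point (between the pads) lies 19 mm behind it (grasp_offset is the z of the grasp point in the tool frame, in mm); z points along the fingers, y is the direction in which the jaws open and shut (so a half turn about z gives the same grasp; the last joint's range is limited). The gripper opens to 92 mm and grips with 3 to 60 N. Pads are 19 mm wide; open, the fingers measure 130 mm over their backs; the gripper's body (75 mm by 190 mm) begins 47 mm behind the grasp point.
Start: joints at [-0.146, 0.342, 1.524, -0, 1.275, -0.146], TCP at [525.019, 0.019, 226.741] pointing down, gripper open.
Joint ranges: [-2.53, 2.53], [-0.77, 2.02], [0.04, 2.7], [-1, 4.14], [0.28, 2.66], [-3.11, 3.11]. Speed limits (rad/s): [2.57, 2.57, 3.14, 3.14, 3.14, 3.14].

### API

Orientations are given as [roll, pitch, yaw] about the fixed x, y, z axes, in that order (R = Rz(yaw) Ry(pitch) Rx(roll)).
In Python, from plant import get_obs, capture, camera_model, close_job, boxes_of, regions_of, place_of, grasp_offset gives the robot as it stands. The module is installed in compiled form; this text tells all that it offers.
- The arm moves only by the tool send_rows, never from a script. Its argument "targets" is a list that holds one entry, the list of rows, each a list of 7 numbers: the turn, a rotation vector about the tool's x, y, z in degrees, then the shift along the tool's x, y, z in mm, then the closure, from -1 (fully open) to 1 (shut). A call has 1 to 5 rows; each row is the pose to reach, as a shift and turn from the pose commanded when the call began, along the tool's axes at that moment; what a row does not reach only later rows make up. A row lasts 1/12 s, in which the tool goes at most 41.7 mm and 7.16 degrees, less where a joint would pass 70% of its speed; a pose out of reach is approached as far as the arm can. A call with a gripper value outside its range is refused whole. The fingers move at their own pace and stop on an object; the grip force is fixed at half the most. Time passes only in rows, so rows that repeat a pose let the fingers close. It gives the time, the measured TCP pose, the force and the opening at its end, in the units of the state.
- get_obs(): the state, without advancing time (a new reading comes with each control period).
- capture(name): name is "scene" or "side" or "wrist"; returns the picture (420x560x3 uint8, red, green, blue); there is no depth.
- camera_model(name): a dict with "K" (3x3 intrinsics, pixels), "k1" (the pictures are not rectified: a ray, as slopes to the right and down, at radius r is drawn at 1 + k1 r^2 times it, then the intrinsics apply), "world_to_cam" (4x4, takes a point from world to camera coordinates). Camera axes: x right, y up, looking along -z (the intrinsics and any distortion apply to the point x, -y, -z); pixel columns grow to the right and rows downward; lengths in mm; the calibration is good to about 2 mm. A picture is of the moment at which its call begins: read the wrist's pose just before it. camera_model takes no time and is no camera call; for the wrist camera it gives the pose at the moment of the call.
- close_job(): hands the job in, once; it reports no verdict.
Trained networks look in the newest picture that a camera, given by its name, has taken for a name from the list of things; names that differ only in an ending like _2 or _b are one class to them, and where a whole thing is asked for, a point or a joint stands for the part that bears it (a point fixed in the world has none). Each returns a list of dicts, best first, with "conf" (0 to 1); they miss things now and then, are a little off and sometimes report something else, mostly with a low value. They report only what shows in the picture. A call takes as long as a camera call. They do not tell look-alikes from the thing itself.
- boxes_of(label, camera): "location" ([row, column] in pixels, amid what is visible of it).
- regions_of(label, camera): "region" (420x560 bool, what is visible of it) and "location" ([row, column] in pixels, amid what is visible of it).
- place_of(label, camera): "location" ([row, column] in pixels: a listed point, or the origin of a listed thing).
The state is a dict: "time": time; "joint_positions": joint angles; "dq": joint speeds; "tau": joint torques, N m; "tool_pos": TCP position; "tcp_rot": TCP orientation; "contact_force": force on the tool from outside, world axes, zero at the start; "moment": the same for the moment, N m; "grip_width": finger opening in mm.
Only numpy, scipy, OpenCV 4.12 (cv2) and the standard library are available. Lean on these libraries where they do the work, as an engineer would, in place of code of your own. Each camera call takes 0.05 s, during which the arm holds its last target.

## Working session

There is one attempt and no reset: what is moved stays moved. The work goes in short steps, Python scripts to look and compute and a tool call to move; the robot and the scene stay as the last step left them, time stands still between calls to the robot, and variables do not carry over. Pictures are saved under pics/ and viewed, and the job is handed in when it is done.

Besides the shell and the picture viewer there is one more tool, called after "Call:" as a command line: name --argument value ..., lists and objects as JSON in quotes. send_rows: Moves the arm, as the interface text tells. Its arguments: {"type":"object","properties":{"targets":{"type":"array","items":{"type":"array","items":{"type":"array","items":{"type":"number"}}}}},"required":["targets"]}

```bash
mkdir -p pics; cat > h.py <<'E'
import numpy as np, cv2
from plant import *
from scipy.spatial.transform import Rotation as R
def ray(cam,px,m=None):
    m=m or camera_model(cam);K=np.array(m["K"]);k1=m["k1"]
    r,c=px
    d=np.array([(c-K[0,2])/K[0,0],(r-K[1,2])/K[1,1]]);u=d.copy()
    for _ in range(30): u=d/(1+k1*(u@u))
    T=np.array(m["world_to_cam"]);v=np.array([u[0],-u[1],-1.])
    o=-T[:3,:3].T@T[:3,3];return o,T[:3,:3].T@v
def onz(cam,px,z,m=None):
    o,d=ray(cam,px,m);return o+d*(z-o[2])/d[2]
def proj(cam,P,m=None):
    m=m or camera_model(cam);K=np.array(m["K"]);T=np.array(m["world_to_cam"])
    p=T[:3,:3]@np.asarray(P,float)+T[:3,3];u=np.array([p[0],-p[1]])/-p[2]
    u=u*(1+m["k1"]*(u@u));return np.array([K[1,1]*u[1]+K[1,2],K[0,0]*u[0]+K[0,2]])
def snap(cam,name):
    im=capture(cam);cv2.imwrite(f"pics/{name}.png",im[:,:,::-1]);return im
def st():
    o=get_obs();print("t",round(o["time"],2),"tcp",np.round(o["tool_pos"],1),"rpy",np.round(o["tcp_rot"],3),"F",np.round(o["contact_force"],1),"w",round(o["grip_width"],1));return o
E
python3 - <<'E'
from h import *
o=st();print(grasp_offset, o["joint_positions"])
for c in("scene","side","wrist"):
    snap(c,c+"0");m=camera_model(c);T=np.array(m["world_to_cam"]);print(c,(-T[:3,:3].T@T[:3,3]).round(),(-T[2,:3]).round(2),np.array(m["K"]).round(0).tolist(),m["k1"])
E
```

```text
t 0.0 tcp [5.246e+02 1.000e-01 2.260e+02] rpy [-3.14  -0.     1.571] F [ 0.4  0.6 -0. ] w 91.9
-18.8 [-1.45981444e-01  3.42721040e-01  1.52504500e+00 -9.33405209e-06
  1.27541512e+00 -1.46000098e-01]
scene [1433. -460.  879.] [-0.7   0.35 -0.62] [[524.0, 0.0, 283.0], [0.0, 524.0, 201.0], [0.0, 0.0, 1.0]] 0.020724005082741276
side [ 123. -857.  630.] [ 0.43  0.78 -0.46] [[476.0, 0.0, 283.0], [0.0, 476.0, 219.0], [0.0, 0.0, 1.0]] -0.11501457269646852
wrist [525.  69. 383.] [-0.   -0.26 -0.97] [[309.0, 0.0, 284.0], [0.0, 309.0, 208.0], [0.0, 0.0, 1.0]] -0.04407705395335906
```

View pics/scene0.png

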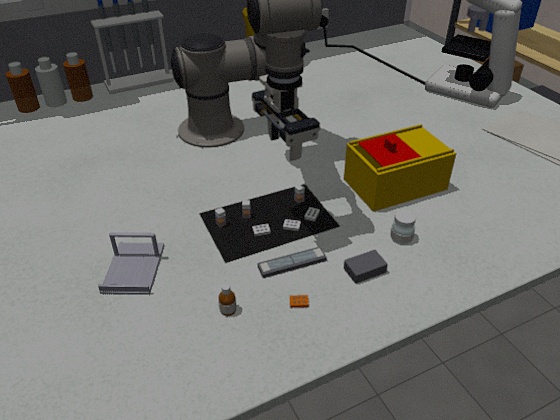

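View pics/side0.png

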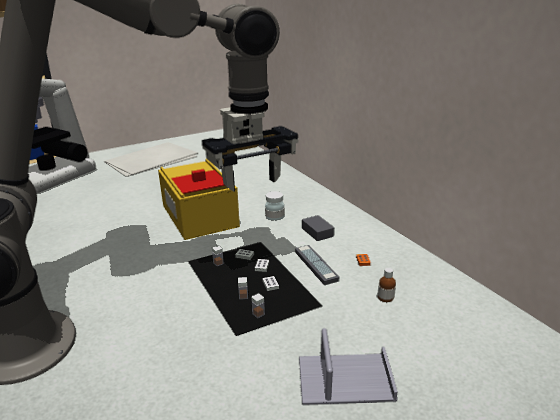

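View pics/wrist0.png

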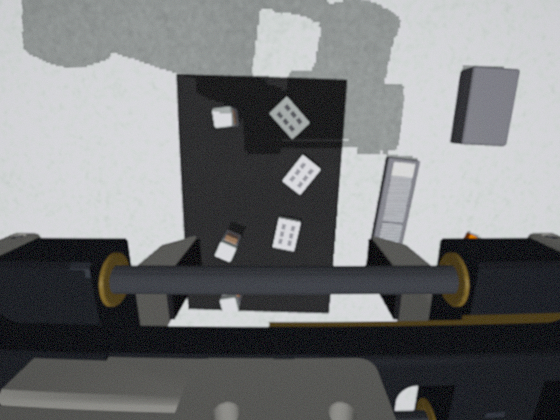

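The pictures show three vials (scene (220,217), (246,209), (299,194)), three white cassettes (261,230), (292,225), (312,215), and an orange look-alike at (299,301) that is off the mat. The bin is on the right and the stand on the left. Next I measure them.

```bash
python3 - <<'E'
from h import *
for c in("scene","side","wrist"):
    capture(c);m=camera_model(c)
    for l,z in [("bin",0),("bin_mouth",120),("shutter_grip",156),("carrier",0),("stand",0),("stand_bar",72),("mat",0),("cassette1",3),("vial1",3),("oil_bottle",0),("slide_box",0),("stain_jar",0)]:
        for d in place_of(l,c):
            if d["conf"]>.3: print(c,l,round(d["conf"],2),np.round(d["location"]),onz(c,d["location"],z,m)[:2].round(1))
st()
E
```

```text
scene bin 0.64 [184. 394.] [514.5 353.8]
scene bin 0.44 [215. 312.] [528.5  81.8]
scene bin_mouth 0.89 [154. 382.] [516.1 293.2]
scene shutter_grip 0.88 [141. 392.] [521.1 316.2]
scene carrier 0.62 [264. 292.] [665.5 -48. ]
scene stand 0.95 [270. 134.] [ 514.5 -383.2]
scene stand_bar 0.71 [236. 130.] [ 479.7 -370. ]
scene stand_bar 0.6 [271. 136.] [ 595.3 -385.2]
scene mat 0.74 [222. 271.] [504.4 -26.4]
scene mat 0.62 [233. 262.] [533.5 -66.1]
scene cassette1 0.74 [139. 390.] [315.7 484.6]
scene cassette1 0.7 [224. 289.] [535.2  11.2]
scene cassette1 0.6 [302. 296.] [772.3 -94.4]
scene cassette1 0.53 [216. 314.] [538.6  82.2]
scene vial1 0.55 [218. 244.] [464.4 -82.5]
scene vial1 0.45 [222. 220.] [ 451.7 -144.4]
scene vial1 0.42 [202. 303.] [473.4  83.6]
scene oil_bottle 0.95 [311. 229.] [ 726.4 -232.6]
scene slide_box 0.82 [270. 367.] [757.8  98.5]
scene stain_jar 0.8 [240. 404.] [714.1 236.2]
side bin 0.82 [214. 197.] [511.1 363.1]
side bin_mouth 0.82 [186. 201.] [509.  291.2]
side shutter_grip 0.59 [171. 199.] [511.2 307.9]
side carrier 0.84 [265. 316.] [662.5 -46.3]
side mat 0.67
[... 369 characters left out ...]
 [ 721.2 -241.6]
side slide_box 0.89 [230. 314.] [757.  105.8]
side slide_box 0.7 [215. 198.] [513.  360.5]
side stain_jar 0.59 [215. 275.] [707.8 239.6]
wrist shutter_grip 0.52 [117. 226.] [483.7  74.8]
wrist stand_bar 0.42 [237. 289.] [530.4 -47.4]
wrist cassette1 0.94 [116. 288.] [529.5  80.1]
wrist cassette1 0.84 [169. 300.] [545.   16.7]
wrist cassette1 0.77 [234. 284.] [525.5 -68. ]
wrist cassette1 0.49 [248. 467.] [771.1 -88.4]
wrist vial1 0.89 [287. 235.] [ 458.3 -146.6]
wrist vial1 0.73 [119. 227.] [457.5  76.9]
wrist vial1 0.55 [236. 231.] [455.5 -71.9]
wrist oil_bottle 0.31 [238. 232.] [456.3 -74.7]
t 2.1 tcp [525.    0.  226.8] rpy [ 3.141 -0.     1.571] F [-0.4  0.2 -0.9] w 91.9
```

```bash
python3 - <<'E'
import cv2,numpy as np
a=cv2.imread("pics/scene0.png");b=cv2.imread("pics/side0.png")
c1=cv2.resize(a[115:215,330:470],None,fx=5,fy=5,interpolation=cv2.INTER_CUBIC)
c2=cv2.resize(b[150:245,145:255],None,fx=6,fy=6,interpolation=cv2.INTER_CUBIC)
cv2.imwrite("pics/c1.png",c1);cv2.imwrite("pics/c2.png",c2)
c3=cv2.resize(a[220:305,85:185],None,fx=7,fy=7,interpolation=cv2.INTER_CUBIC)
cv2.imwrite("pics/c3.png",c3)
c3=cv2.resize(b[320:420,285:410],None,fx=6,fy=6,interpolation=cv2.INTER_CUBIC)
cv2.imwrite("pics/c4.png",c3)
E
```

```text
(no output)
```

View pics/c1.png

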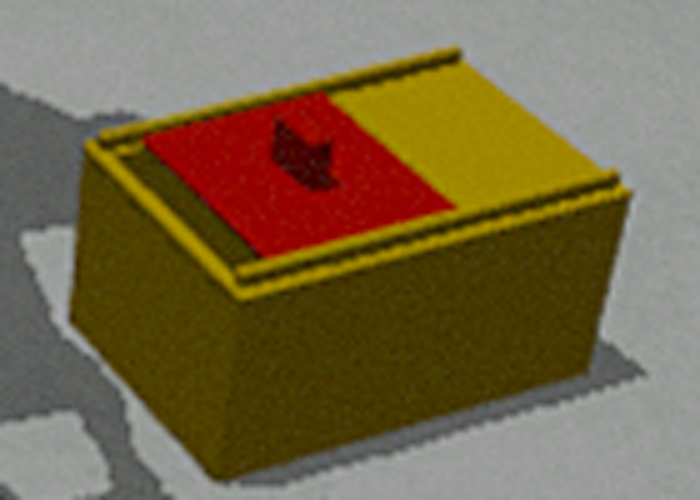

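View pics/c2.png

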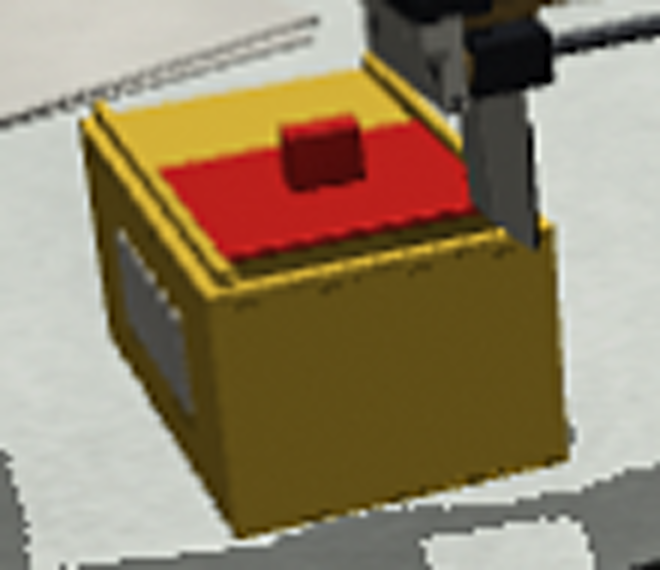

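View pics/c3.png

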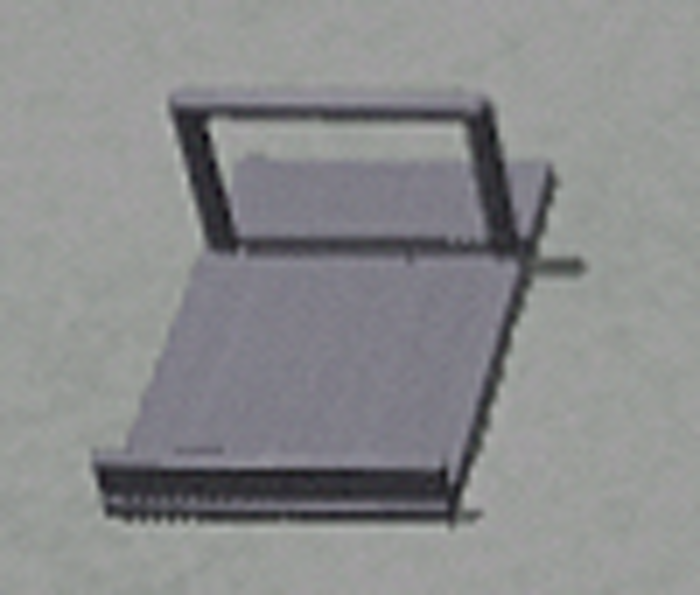

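View pics/c4.png

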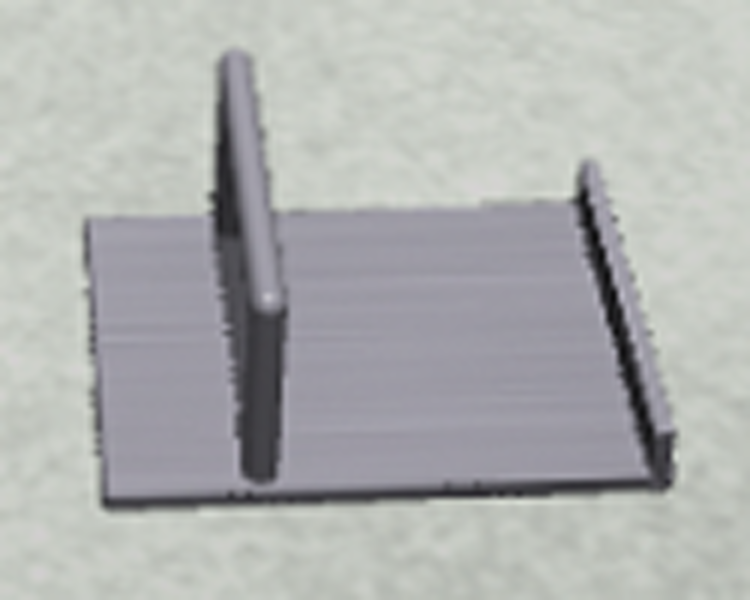

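```bash
cat > fit.py <<'E'
from h import *
from scipy.optimize import least_squares
def fit(obs,x0):
    ms={c:camera_model(c) for c in("scene","side")}
    def f(p):
        c,s=np.cos(p[2]),np.sin(p[2]);r=[]
        for cam,P,(u,v) in obs:
            W=[p[0]+c*P[0]-s*P[1],p[1]+s*P[0]+c*P[1],P[2]]
            q=proj(cam,W,ms[cam]);r+=[q[0]-v,q[1]-u]
        return np.array(r)
    s=least_squares(f,x0,x_scale=[10,10,.1],loss="soft_l1");print(s.x.round(3),np.degrees(s.x[2]).round(2));print(f(s.x).round(1).reshape(-1,2).tolist());return s.x
E
python3 - <<'E'
from fit import *
fit([("scene",(80,-120,0),(373,211)),("scene",(80,120,0),(448,189.6)),("scene",(-80,-120,0),(344.4,179)),("scene",(80,-120,120),(378,174.6)),("scene",(-80,-120,120),(347,144)),("scene",(80,120,120),(456.4,154)),
("side",(-80,-120,0),(185,239.5)),("side",(80,-120,0),(239.7,226.7)),("side",(-80,120,0),(163.7,206.7)),("side",(-80,-120,120),(179.7,199.5)),("side",(-80,120,120),(159.2,170.3))],[513,358,0])
fit([("scene",(-80,55,0),(101,293.6)),("scene",(-80,-55,0),(150,294.6)),("scene",(80,-55,8),(164,243.6)),("side",(80,55,0),(302.5,404.5)),("side",(-80,55,0),(395.8,401.2)),("side",(80,-55,8),(300,356.3))],[515,-383,3.1])
b=fit([("scene",(-80,55,0),(101,293.6)),("scene",(-80,-55,0),(150,294.6)),("scene",(80,-55,8),(164,243.6))],[515,-383,3.1])
b=fit([("side",(80,55,0),(302.5,404.5)),("side",(-80,55,0),(395.8,401.2)),("side",(80,-55,8),(300,356.3))],[515,-383,3.1])
E
```

```text
[ 5.16899e+02  3.54695e+02 -5.70000e-02] -3.27
[[1.0, -0.1], [0.4, -0.2], [0.3, -0.9], [0.3, -0.0], [-0.6, -0.3], [-0.4, 0.3], [-0.2, -0.3], [-0.4, 0.3], [-1.6, -0.1], [-0.7, 0.0], [-1.4, -0.6]]
[ 509.583 -381.553    2.648] 151.72
[[0.3, -1.0], [0.1, -0.2], [-1.2, 0.2], [0.1, -0.3], [-0.3, 1.8], [-1.6, -1.0]]
[ 510.132 -381.009    2.651] 151.87
[[0.4, -0.6], [0.2, 0.2], [-1.1, 0.4]]
[ 509.383 -382.361    2.642] 151.4
[[0.3, -0.3], [0.2, 1.9], [-1.5, -0.7]]
```

```bash
cat >> h.py <<'E'
def go(P,yaw=None,o=None):
    """print shift/turn in tool axes for TCP to world P; yaw = world direction (deg) of tool y, mod 180"""
    o=o or get_obs();M=R.from_euler("xyz",o["tcp_rot"]);sh=M.inv().apply(np.asarray(P,float)-o["tool_pos"])
    y=M.apply([0,1,0]);cur=np.degrees(np.arctan2(y[1],y[0]))
    s="";
    if yaw is not None:
        d=(yaw-cur+90)%180-90;s=f" turn z {-d:.1f}"
    print("shift",sh.round(1),s, "cur jaw yaw %.1f"%cur)
E
cp pics/wrist0.png /dev/null
```

Call:
send_rows --targets '[[[0,0,0,40,0,0,-1],[0,0,0,80,0,0,-1],[0,0,0,120,0,0,-1],[0,0,0,160,-4,0,-1],[0,0,0,200,-8,0,-1]]]'

```text
time: 2.52
tool_pos: [516.8, 201.8, 226.8]
tcp_rot: [3.141, -0.0, 1.57]
contact_force: [0.9, 0.5, -0.1]
grip_width: 91.7
```

Call:
send_rows --targets '[[[0,0,3.3,40,-1,0,-1],[0,0,3.3,80,-2,0,-1],[0,0,3.3,112,-3,5,-1],[0,0,3.3,112,-3,10,-1]]]'

```text
time: 2.85
tool_pos: [513.0, 317.8, 216.5]
tcp_rot: [3.141, -0.003, 1.518]
contact_force: [-0.1, -0.1, -0.7]
grip_width: 92.1
```

```bash
python3 - <<'E'
from h import *
o=st();snap("wrist","w1");m=camera_model("wrist")
for l,z in(("shutter_grip",156),("bin_mouth",120)):
    for d in place_of(l,"wrist")[:2]: print(l,d["conf"],d["location"],onz("wrist",d["location"],z,m).round(1))
snap("scene","s1")
for l,z in(("shutter_grip",156),("bin_mouth",120)):
    for d in place_of(l,"scene")[:2]: print(l,d["conf"],d["location"],onz("scene",d["location"],z).round(1))
snap("side","d1")
for l,z in(("shutter_grip",156),("bin_mouth",120)):
    for d in place_of(l,"side")[:2]: print(l,d["conf"],d["location"],onz("side",d["location"],z).round(1))
E
```

```text
t 2.85 tcp [513.  317.8 216.5] rpy [ 3.141e+00 -3.000e-03  1.518e+00] F [-0.1 -0.1 -0.7] w 92.1
bin_mouth 0.7 [235.9, 279.3] [507.4 291.  120. ]
shutter_grip 0.63 [139.9, 390.2] [514.6 316.2 156. ]
bin_mouth 0.81 [152.5, 381.4] [509.9 296.9 120. ]
shutter_grip 0.68 [173.5, 197.7] [502.9 293.4 156. ]
bin_mouth 0.92 [184.4, 200.6] [510.3 300.1 120. ]
```

View pics/w1.png

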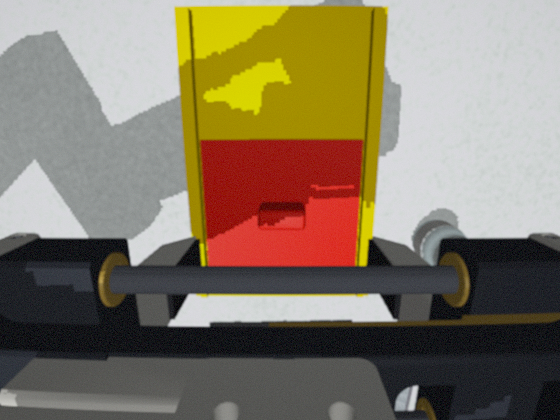

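The wrist view shows the bin lined up with the tool. The tab top is at about rows 203–217, columns 259–305, and the bin's far edge is at row 8.

```bash
python3 - <<'E'
from h import *
for n,p,z in(("tabTL",(203,260),156),("tabTR",(203,304),156),("tabBR",(219,305),156),("tabBL",(219,259),156),("plateTL",(140,202),126),("plateTR",(140,362),126),("binTL",(8,177),120),("binTR",(8,387),129)):
    print(n,onz("wrist",p,z)[:2].round(1))
E
python3 - <<'E'
import cv2
a=cv2.imread("pics/w1.png");cv2.imwrite("pics/w1c.png",cv2.resize(a[120:300,180:390],None,fx=3.5,fy=3.3,interpolation=cv2.INTER_CUBIC))
E
```

```text
tabTL [497.9 325.9]
tabTR [530. 324.]
tabBR [530.2 311.8]
tabBL [496.2 313.8]
plateTL [453.2 372.5]
plateTR [579.6 365.1]
binTL [444.2 469.8]
binTR [597.2 457.8]
```

View pics/w1c.png

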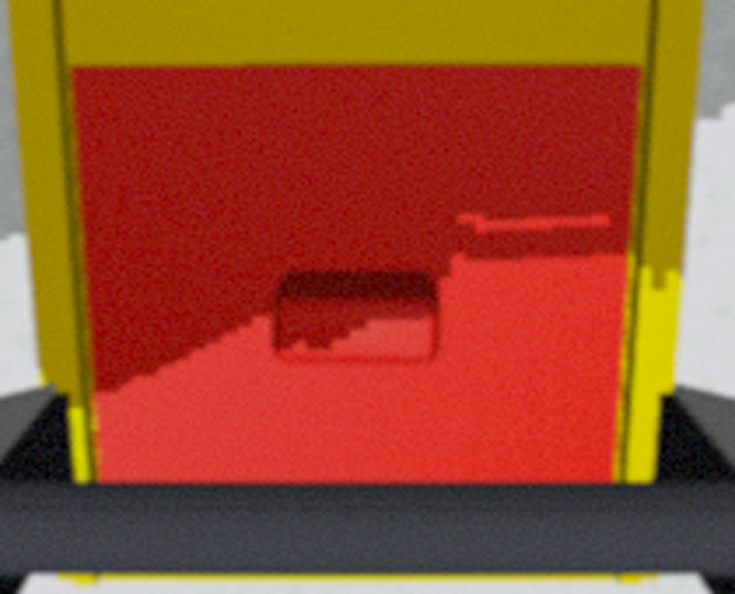

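```bash
python3 - <<'E'
from h import *
go((513.5,311.5,136),-3.3)
E
```

```text
shift [ 0.4 -1.1 81.3]  turn z -0.1 cur jaw yaw -3.4
```

Call:
send_rows --targets '[[[0,0,0,0,-1,30,-1],[0,0,0,0,-1,60,-1],[0,0,0,0,-1,81,-1],[0,0,0,0,-1,81,-1],[0,0,0,0,-1,81,0]]]'

```text
time: 3.72
tool_pos: [512.9, 311.5, 135.5]
tcp_rot: [-3.14, 0.001, 1.512]
contact_force: [0.1, 0.8, 0.0]
grip_width: 88.7
```

Call:
send_rows --targets '[[[0,0,0,0,0,0,0.6],[0,0,0,0,0,0,1],[0,0,0,0,0,0,1],[0,0,0,0,0,0,1],[0,0,0,0,0,0,1]]]'

```text
time: 4.13
tool_pos: [513.3, 312.2, 136.6]
tcp_rot: [3.14, -0.001, 1.513]
contact_force: [-0.5, 0.1, 0.4]
grip_width: 56.5
```

Call:
send_rows --targets '[[[0,0,0,0,0,0,1],[0,0,0,0,0,0,1],[0,0,0,0,0,0,1],[0,0,0,0,0,0,1]]]'

```text
time: 4.47
tool_pos: [510.9, 312.2, 135.7]
tcp_rot: [-3.137, 0.001, 1.514]
contact_force: [-7.5, 0.1, 4.4]
grip_width: 35.9
```

Call:
send_rows --targets '[[[0,0,0,20,0,0,1],[0,0,0,40,0,0,1],[0,0,0,60,0,0,1],[0,0,0,80,0,0,1],[0,0,0,80,0,0,1]]]'

```text
time: 4.88
tool_pos: [515.2, 395.5, 135.7]
tcp_rot: [-3.138, -0.001, 1.516]
contact_force: [-7.6, 2.0, 6.8]
grip_width: 35.9
```

Call:
send_rows --targets '[[[0,0,0,3,0,0,1],[0,0,0,6,0,0,1],[0,0,0,9,0,0,1]]]'

```text
time: 5.13
tool_pos: [515.5, 400.0, 135.7]
tcp_rot: [-3.136, 0.004, 1.514]
contact_force: [-9.0, -14.9, 11.3]
grip_width: 35.4
```

Call:
send_rows --targets '[[[0,0,0,-1,0,0,1],[0,0,0,-1,0,0,-0.2],[0,0,0,-1,0,0,-0.2],[0,0,0,-1,0,0,-0.2],[0,0,0,-1,0,0,-0.2]]]'

```text
time: 5.55
tool_pos: [518.4, 399.9, 135.7]
tcp_rot: [3.141, -0.0, 1.513]
contact_force: [0.6, -0.4, -0.6]
grip_width: 54.4
```

Call:
send_rows --targets '[[[0,0,0,0,0,-30,-0.2],[0,0,0,-10,0,-70,-0.2],[0,0,0,-50,0,-90,-0.2],[0,0,0,-90,0,-120,-0.2],[0,0,0,-130,0,-150,-0.2]]]'

```text
time: 5.97
tool_pos: [511.1, 284.6, 274.7]
tcp_rot: [-3.142, 0.0, 1.514]
contact_force: [1.0, -0.8, 0.4]
grip_width: 54.9
```

Call:
send_rows --targets '[[[0,0,0,-40,0,0,-0.2],[0,0,0,-80,0,0,-0.2],[0,0,0,-120,0,0,-0.2],[0,0,0,-160,0,0,-0.2],[0,0,0,-200,0,0,-0.2]]]'

```text
time: 6.38
tool_pos: [499.7, 84.3, 274.2]
tcp_rot: [3.141, 0.0, 1.513]
contact_force: [1.3, -0.6, -0.1]
grip_width: 54.9
```

```bash
cat > look.py <<'E'
from h import *
import sys
def items(cam="wrist",name=None):
    o=st();m=camera_model(cam);im=snap(cam,name or "w_%d"%(o["time"]*100));m=camera_model(cam);out=[]
    for l in("cassette1","vial1"):
        for d in regions_of(l,cam):
            if d["conf"]<.35: continue
            z=13 if l[0]=="c" else 49
            cs,_=cv2.findContours(d["region"].astype(np.uint8),cv2.RETR_EXTERNAL,cv2.CHAIN_APPROX_NONE)
            c=max(cs,key=cv2.contourArea)[:,0,:]
            W=np.array([onz(cam,(p[1],p[0]),z,m)[:2] for p in c],np.float32)
            (cx,cy),(w,h),a=cv2.minAreaRect(W)
            if w<h: w,h,a=h,w,a+90
            print(l,round(d["conf"],2),"px",np.round(d["location"]),"c",round(cx,1),round(cy,1),"sz",round(w,1),round(h,1),"long yaw",round((a+90)%180-90,1))
        for d in place_of(l,cam):
            if d["conf"]>.35:print("  origin",l,round(d["conf"],2),np.round(d["location"]),onz(cam,d["location"],3,m)[:2].round(1))
    return im
if __name__=="__main__": items()
E
python3 look.py; ls -t pics|head -1; python3 - <<'E'
from h import *
snap("scene","s2")
E
```

```text
t 6.38 tcp [499.7  84.3 274.2] rpy [3.141 0.    1.513] F [ 1.3 -0.6 -0.1] w 54.9
cassette1 0.82 px [175. 306.] c 530.6 71.6 sz 39.4 27.2 long yaw -48.1
cassette1 0.4 px [265. 306.] c 528.4 -53.0 sz 25.2 9.7 long yaw -3.6
  origin cassette1 0.89 [219. 318.] [546.3  11.3]
  origin cassette1 0.82 [177. 304.] [528.2  74. ]
  origin cassette1 0.61 [272. 309.] [529.5 -72. ]
  origin cassette1 0.42 [182. 256.] [460.9  70.2]
vial1 0.7 px [184. 254.] c 461.4 75.0 sz 25.7 24.7 long yaw -80.6
vial1 0.61 px [316. 265.] c 459.5 -117.0 sz 17.2 8.3 long yaw -3.4
  origin vial1 0.8 [182. 255.] [458.7  71.2]
  origin vial1 0.46 [318. 268.] [ 459.8 -149.9]
w_638.png
```

```bash
cp pics/$(ls -t pics|grep w_|head -1) pics/w2.png; python3 -c "
import cv2
a=cv2.imread('pics/s2.png');cv2.imwrite('pics/s2c.png',cv2.resize(a[115:255,190:470],None,fx=2.8,fy=2.8,interpolation=cv2.INTER_CUBIC))"
```

```text
(no output)
```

View pics/w2.png

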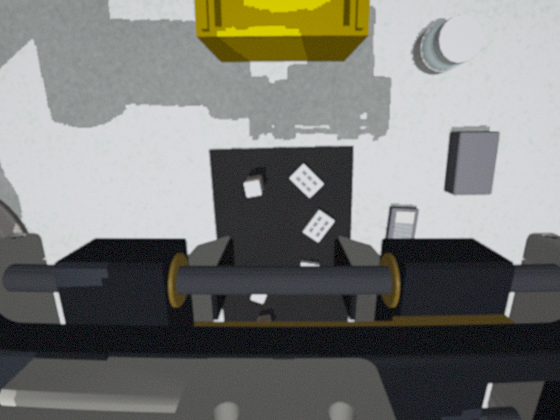

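View pics/s2c.png

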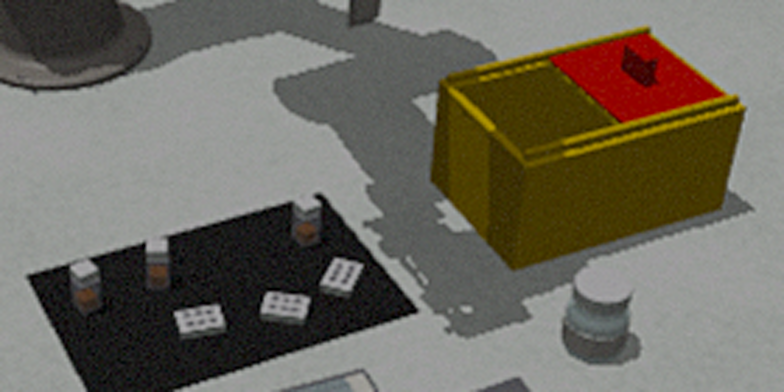

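```bash
sed -i 's/name or "w_%d"%(o\["time"\]\*100));m=camera_model(cam);/name or "w_%d"%(o["time"]*100));/' look.py; python3 look.py; python3 - <<'E'
from h import *
go((530,78,120),42)
E
```

```text
t 6.68 tcp [500.2  87.  274. ] rpy [ 3.141 -0.     1.514] F [-0.2  0.  -0.1] w 55.1
cassette1 0.88 px [179. 303.] c 530.3 78.1 sz 40.6 28.3 long yaw -47.8
cassette1 0.72 px [222. 318.] c 544.8 13.3 sz 42.4 31.9 long yaw 52.7
  origin cassette1 0.79 [223. 317.] [545.1  16.1]
  origin cassette1 0.71 [180. 306.] [530.5  79.9]
  origin cassette1 0.64 [278. 307.] [526.9 -72.2]
vial1 0.9 px [188. 253.] c 461.7 82.9 sz 28.2 24.1 long yaw 86.8
vial1 0.63 px [213. 281.] c 495.8 51.3 sz 178.7 156.6 long yaw -2.3
  origin vial1 0.87 [187. 253.] [456.1  74.3]
  origin vial1 0.45 [283. 263.] [458.7 -75.6]
  origin vial1 0.44 [320. 267.] [ 460.  -142.9]
shift [ -7.6  30.5 153.8]  turn z -45.2 cur jaw yaw -3.2
```

Call:
send_rows --targets '[[[0,0,-7,-2,10,30,-0.2],[0,0,-14,-4,20,60,-0.2],[0,0,-21,-7,30,95,-0.2],[0,0,-28,-7,30,125,-0.2],[0,0,-35,-7,30,155,-0.2]]]'

```text
time: 7.35
tool_pos: [529.7, 78.0, 117.2]
tcp_rot: [-3.142, 0.0, 2.131]
contact_force: [0.6, -0.2, 0.1]
grip_width: 55.3
```

Call:
send_rows --targets '[[[0,0,-7,0,0,30,-0.2],[0,0,-10,0,0,60,-0.2],[0,0,-10,0,0,75,-0.2],[0,0,-10,0,0,75,-0.2]]]'

```text
time: 7.68
tool_pos: [527.1, 78.1, 40.4]
tcp_rot: [-3.136, -0.005, 2.299]
contact_force: [-0.7, -1.0, -0.8]
grip_width: 55.2
```

```bash
python3 - <<'E'
from h import *
st();go((530,78.5,6),42)
snap("wrist","w3")
E
```

```text
t 7.68 tcp [527.1  78.1  40.4] rpy [-3.136 -0.005  2.299] F [-0.7 -1.  -0.8] w 55.2
shift [-1.8  2.7 34.3]  turn z -0.2 cur jaw yaw 41.8
```

View pics/w3.png

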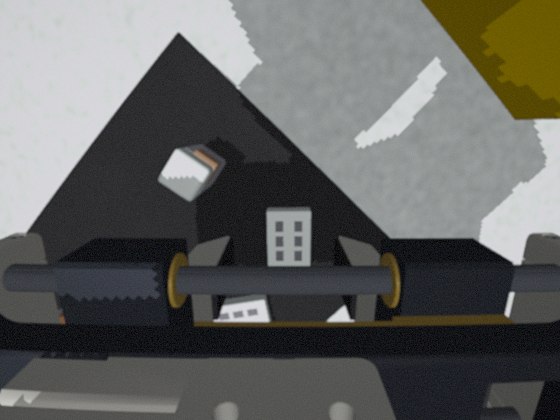

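Call:
send_rows --targets '[[[0,0,0,0,1,20,-0.2],[0,0,0,0,1,34,-0.2],[0,0,0,0,1,34,1],[0,0,0,0,1,34,1],[0,0,0,0,1,34,1]]]'

```text
time: 8.15
tool_pos: [531.4, 78.4, 11.6]
tcp_rot: [3.14, 0.002, 2.299]
contact_force: [1.0, 0.1, -0.2]
grip_width: 39.8
```

Call:
send_rows --targets '[[[0,0,0,0,0,0,1],[0,0,0,0,0,0,1],[0,0,0,0,0,0,1],[0,0,0,0,0,-30,1],[0,0,0,0,0,-70,1]]]'

```text
time: 8.57
tool_pos: [527.9, 78.1, 78.2]
tcp_rot: [-3.136, -0.005, 2.298]
contact_force: [1.3, 0.2, -0.5]
grip_width: 26.4
```

```bash
python3 - <<'E'
from h import *
st();go((512,292,150),-3.3)
E
```

```text
t 8.57 tcp [527.9  78.1  78.2] rpy [-3.136 -0.005  2.298] F [ 1.3  0.2 -0.5] w 26.4
shift [170.7 130.1 -71.7]  turn z 45.0 cur jaw yaw 41.7
```

```bash
python3 - <<'E'
from h import *
snap("wrist","w4");st()
E
```

```text
t 8.62 tcp [533.3  78.3  87.6] rpy [3.135 0.006 2.299] F [3.9 1.1 5.7] w 26.3
```

View pics/w4.png

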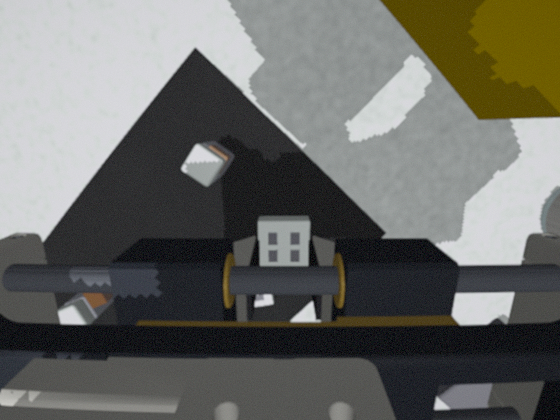

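Call:
send_rows --targets '[[[0,0,0,20,15,-30,1],[0,0,0,48,37,-50,1],[0,0,0,80,61,-65,1],[0,0,0,112,85,-68,1],[0,0,0,144,109,-68,1]]]'

```text
time: 9.03
tool_pos: [516.5, 260.2, 150.3]
tcp_rot: [3.137, 0.002, 2.298]
contact_force: [1.3, 0.8, -0.8]
grip_width: 26.3
```

Call:
send_rows --targets '[[[0,0,0,26,21,3,1],[0,0,0,26,21,10,1],[0,0,0,26,21,15,1],[0,0,0,26,21,15,-0.2],[0,0,0,26,21,15,-0.2]]]'

```text
time: 9.45
tool_pos: [514.2, 290.3, 132.6]
tcp_rot: [-3.14, -0.0, 2.297]
contact_force: [0.2, -0.5, 0.1]
grip_width: 35.6
```

```bash
python3 - <<'E'
from h import *
st();snap("wrist","w5");snap("scene","s5");go((545,15,200),-37)
E
```

```text
t 9.45 tcp [514.2 290.3 132.6] rpy [-3.14  -0.     2.297] F [ 0.2 -0.5  0.1] w 35.6
shift [-226.  -160.1  -66.7]  turn z 78.6 cur jaw yaw 41.6
```

View pics/w5.png

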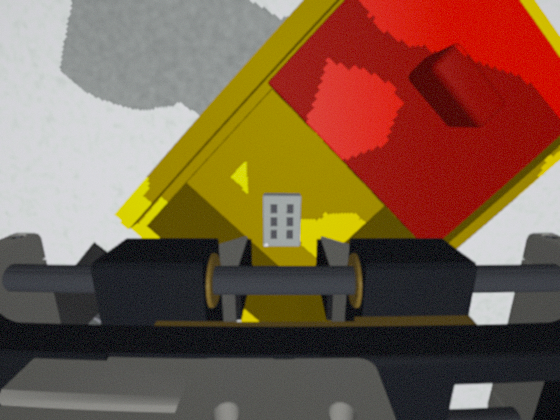

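Call:
send_rows --targets '[[[0,0,0,0,0,-30,-0.4],[0,0,0,-25,-18,-50,-0.4],[0,0,0,-58,-40,-50,-0.4],[0,0,0,-92,-64,-50,-0.4],[0,0,-5,-126,-88,-50,-0.4]]]'

```text
time: 9.97
tool_pos: [532.6, 136.7, 184.0]
tcp_rot: [3.14, 0.001, 2.385]
contact_force: [1.8, 0.1, -0.6]
grip_width: 64.1
```

```bash
python3 - <<'E'
from h import *
go((545,15,70),53)
E
```

```text
shift [-92.3 -80.2 114. ]  turn z -6.3 cur jaw yaw 46.7
```

Call:
send_rows --targets '[[[0,0,-3,-28,-24,15,-0.4],[0,0,-6,-58,-48,40,-0.4],[0,0,-6,-88,-77,70,-0.4],[0,0,-6,-88,-77,104,-0.4],[0,0,-6,-88,-77,104,-0.4]]]'

```text
time: 10.38
tool_pos: [540.0, 18.9, 73.7]
tcp_rot: [-3.136, -0.008, 2.485]
contact_force: [-1.6, -0.0, -0.5]
grip_width: 64.4
```

```bash
python3 look.py; python3 - <<'E'
from h import *
st();go((545,15,6),53)
E
cp pics/$(ls -t pics|grep w_|head -1) pics/w6.png
```

```text
t 10.38 tcp [540.   18.9  73.7] rpy [-3.136 -0.008  2.485] F [-1.6 -0.  -0.5] w 64.4
cassette1 0.62 px [227. 280.] c 543.5 12.3 sz 39.6 29.9 long yaw 52.6
cassette1 0.52 px [212. 104.] c 453.4 -85.5 sz 53.9 24.8 long yaw 72.9
  origin cassette1 0.84 [226. 280.] [542.4  12.4]
vial1 0.89 px [214. 104.] c 459.3 -61.4 sz 45.1 22.6 long yaw 71.7
vial1 0.7 px [ 73. 280.] c 461.3 77.1 sz 22.4 21.7 long yaw 6.2
vial1 0.41 px [249.  54.] c 454.1 -105.5 sz 14.4 2.9 long yaw 80.2
  origin vial1 0.79 [ 80. 282.] [459.5  78.8]
  origin vial1 0.74 [209. 124.] [458.1 -75.1]
  origin vial1 0.65 [255.  64.] [ 454.4 -144.1]
t 10.63 tcp [545.   23.3  81.1] rpy [3.139e+00 3.000e-03 2.491e+00] F [-0.2  1.  -0.5] w 64.4
shift [-4.8 -6.7 75.1]  turn z -0.3 cur jaw yaw 52.7
```

View pics/w6.png

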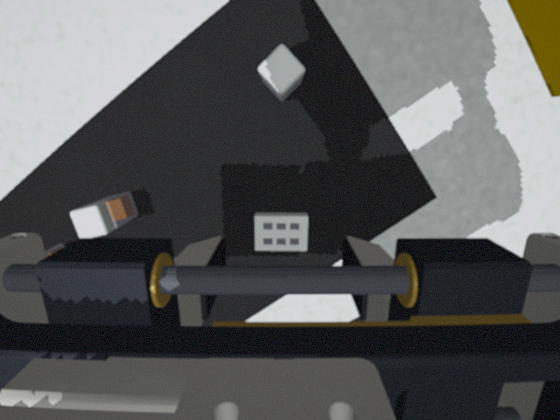

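Call:
send_rows --targets '[[[0,0,0,-4,-6,35,-0.4],[0,0,0,-5,-7,75,-0.4],[0,0,0,-5,-7,75,-0.4],[0,0,0,-5,-7,75,1],[0,0,0,-5,-7,75,1]]]'

```text
time: 11.05
tool_pos: [544.5, 14.9, 5.5]
tcp_rot: [3.14, 0.002, 2.492]
contact_force: [0.0, 0.2, -0.8]
grip_width: 55.4
```

Call:
send_rows --targets '[[[0,0,0,0,0,0,1],[0,0,0,0,0,0,1],[0,0,0,0,0,0,1],[0,0,0,0,0,0,1]]]'

```text
time: 11.38
tool_pos: [543.8, 14.4, 4.8]
tcp_rot: [3.141, 0.001, 2.491]
contact_force: [-0.8, 2.3, 6.3]
grip_width: 39.6
```

Call:
send_rows --targets '[[[0,0,0,0,0,-40,1],[0,0,0,12,12,-77,1],[0,0,0,32,30,-108,1],[0,0,0,54,51,-135,1],[0,0,0,80,76,-155,1]]]'

```text
time: 11.8
tool_pos: [526.3, 123.1, 161.8]
tcp_rot: [3.14, 0.003, 2.489]
contact_force: [1.9, -0.1, -1.2]
grip_width: 39.4
```

Call:
send_rows --targets '[[[0,0,0,29,27,0,1],[0,0,0,58,54,0,1],[0,0,0,87,81,0,1],[0,0,0,115,109,10,1],[0,0,0,118,112,22,1]]]'

```text
time: 12.22
tool_pos: [498.7, 289.5, 137.8]
tcp_rot: [3.137, 0.0, 2.495]
contact_force: [-0.9, -0.2, -0.1]
grip_width: 39.5
```

Call:
send_rows --targets '[[[0,0,0,0,0,0,1],[0,0,0,0,0,0,-0.3],[0,0,0,0,0,0,-0.3],[0,0,0,0,0,0,-0.3]]]'

```text
time: 12.55
tool_pos: [500.6, 282.3, 137.7]
tcp_rot: [3.141, 0.001, 2.489]
contact_force: [-0.1, -0.6, 0.1]
grip_width: 54.9
```

```bash
python3 - <<'E'
from h import *
st();snap("wrist","w7");go((459.5,78,170),3)
E
```

```text
t 12.55 tcp [500.6 282.3 137.7] rpy [3.141e+00 1.000e-03 2.489e+00] F [-0.1 -0.6  0.1] w 54.9
shift [ -91.5 -187.2  -32.4]  turn z 49.6 cur jaw yaw 52.6
```

View pics/w7.png

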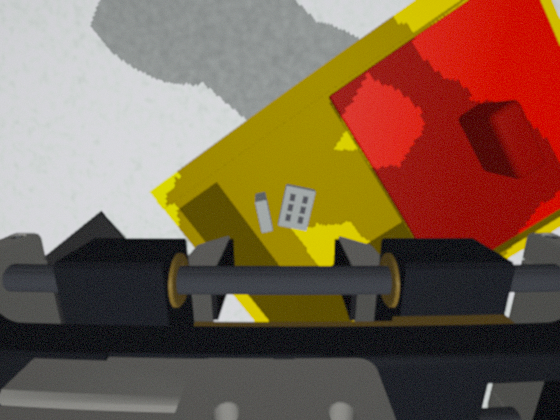

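Call:
send_rows --targets '[[[0,0,7,-5,-10,-32,-0.3],[0,0,14,-20,-40,-40,-0.3],[0,0,21,-36,-75,-40,-0.3],[0,0,28,-53,-112,-30,-0.3],[0,0,35,-71,-149,-10,-0.3]]]'

```text
time: 13.02
tool_pos: [467.7, 123.6, 151.1]
tcp_rot: [3.136, 0.002, 1.873]
contact_force: [0.8, -0.6, -0.3]
grip_width: 59.8
```

Call:
send_rows --targets '[[[0,0,7,5,-35,0,-0.3],[0,0,14,8,-42,5,-0.3],[0,0,14,8,-42,5,-0.3],[0,0,14,8,-42,5,-0.3]]]'

```text
time: 13.35
tool_pos: [425.1, 120.0, 144.7]
tcp_rot: [3.139, -0.0, 1.638]
contact_force: [-0.1, 0.3, 0.1]
grip_width: 59.6
```

```bash
python3 look.py; cp pics/$(ls -t pics|grep w_|head -1) pics/w8.png; python3 - <<'E'
from h import *
go((459.5,78,14),3)
import cv2
a=cv2.imread("pics/w8.png");cv2.imwrite("pics/w8c.png",cv2.resize(a[100:300,180:400],None,fx=3,fy=3,interpolation=cv2.INTER_CUBIC))
E
```

```text
t 13.35 tcp [425.1 120.  144.7] rpy [ 3.139 -0.     1.638] F [-0.1  0.3  0.1] w 59.6
cassette1 0.56 px [ 13. 399.] c 511.6 288.2 sz 46.9 23.4 long yaw -2.3
  origin cassette1 0.85 [ 14. 395.] [511.2 291.1]
vial1 0.68 px [248. 318.] c 457.2 86.5 sz 34.4 22.0 long yaw -83.8
vial1 0.68 px [229. 318.] c 484.4 100.6 sz 169.1 71.5 long yaw -1.1
  origin vial1 0.56 [239. 313.] [458.2  77.6]
shift [-45.1  31.2 130.2]  turn z 0.8 cur jaw yaw 3.8
```

View pics/w8.png

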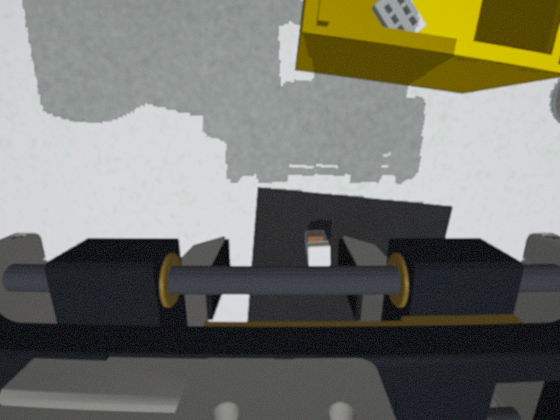

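View pics/w8c.png

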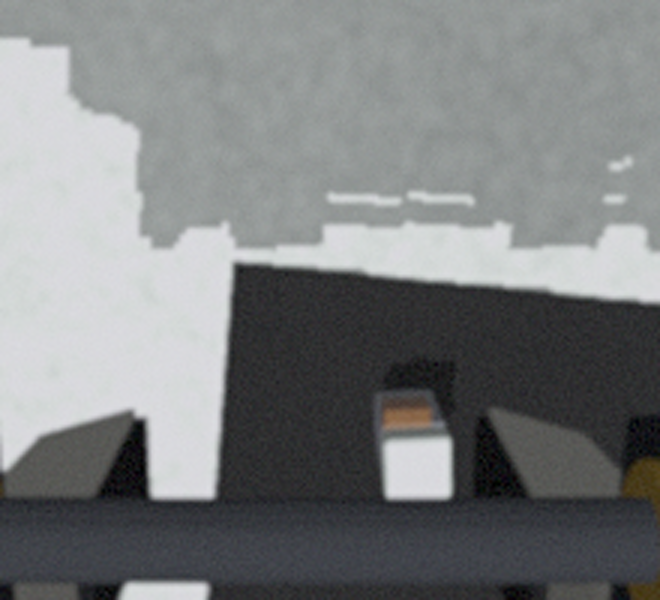

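```bash
python3 - <<'E'
from h import *
a=snap("scene","s8")[:,:,::-1];b=snap("side","d8")[:,:,::-1]
x=cv2.resize(a[115:215,330:470],(420,300),interpolation=cv2.INTER_CUBIC);y=cv2.resize(b[150:250,135:275],(420,300),interpolation=cv2.INTER_CUBIC)
w=cv2.imread("pics/w8.png")[0:100,280:420]
w=cv2.resize(w,(420,300),interpolation=cv2.INTER_CUBIC)
cv2.imwrite("pics/c8.png",cv2.resize(np.vstack([np.hstack([x,y]),np.hstack([w,w])]),(800,571)))
E
```

```text
(no output)
```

View pics/c8.png

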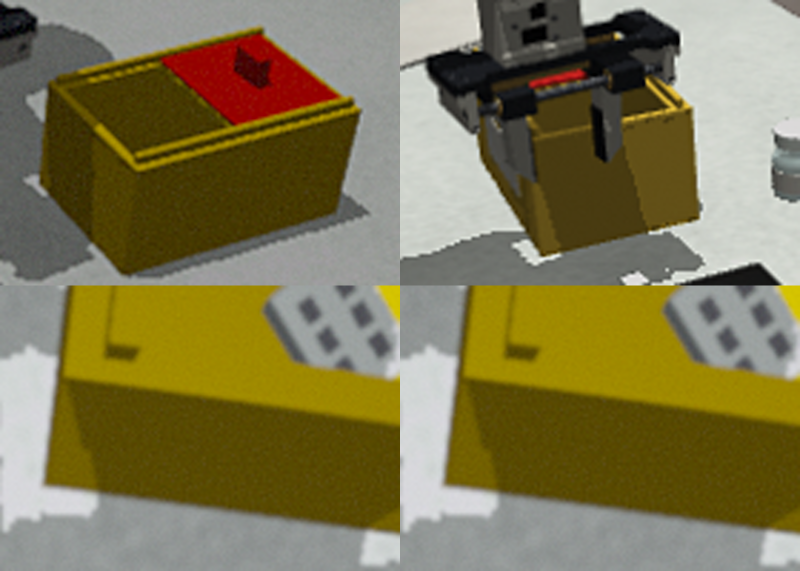

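Call:
send_rows --targets '[[[0,0,0,-30,20,10,-0.3],[0,0,0,-44,31,40,-0.3],[0,0,0,-44,31,75,-0.3],[0,0,0,-44,31,110,-0.3],[0,0,0,-44,31,130,-0.3]]]'

```text
time: 14.12
tool_pos: [456.8, 78.5, 10.8]
tcp_rot: [-3.138, -0.0, 1.636]
contact_force: [-0.7, 0.1, 1.0]
grip_width: 59.9
```

Call:
send_rows --targets '[[[0,0,0,0,0,0,0.5],[0,0,0,0,0,0,1],[0,0,0,0,0,0,1],[0,0,0,0,0,0,1],[0,0,0,0,0,0,1]]]'

```text
time: 14.53
tool_pos: [459.2, 78.9, 15.3]
tcp_rot: [3.138, 0.0, 1.636]
contact_force: [0.6, -0.0, 0.3]
grip_width: 31.0
```

Call:
send_rows --targets '[[[0,0,0,0,0,0,1],[0,0,0,0,0,0,1],[0,0,0,0,0,0,1],[0,0,0,0,0,-30,1],[0,0,0,0,0,-70,1]]]'

```text
time: 14.95
tool_pos: [455.7, 78.6, 82.4]
tcp_rot: [-3.135, -0.0, 1.635]
contact_force: [1.5, -0.2, -0.7]
grip_width: 20.1
```

```bash
python3 - <<'E'
from h import *
snap("wrist","w9");st();go((525,285,140),3)
E
```

```text
t 15.0 tcp [460.8  78.9  90.7] rpy [3.134 0.    1.636] F [3.7 0.6 6. ] w 19.9
shift [201.5  77.8 -48.8]  turn z 0.7 cur jaw yaw 3.7
```

View pics/w9.png

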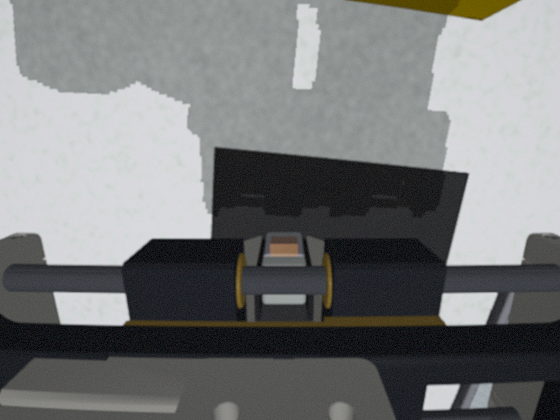

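Call:
send_rows --targets '[[[0,0,0,15,6,-35,1],[0,0,0,40,16,-65,1],[0,0,0,75,28,-80,1],[0,0,0,113,42,-80,1],[0,0,0,150,57,-80,1]]]'

```text
time: 15.42
tool_pos: [506.1, 233.9, 165.8]
tcp_rot: [3.138, -0.001, 1.635]
contact_force: [1.8, -0.1, -0.4]
grip_width: 19.8
```

Call:
send_rows --targets '[[[0,0,0,35,14,0,1],[0,0,0,50,19,10,1],[0,0,0,50,19,22,1],[0,0,0,50,19,22,-0.3],[0,0,0,50,19,22,-0.3]]]'

```text
time: 15.83
tool_pos: [520.4, 283.0, 141.3]
tcp_rot: [-3.14, 0.001, 1.636]
contact_force: [-0.6, 0.7, 0.3]
grip_width: 28.9
```

Call:
send_rows --targets '[[[0,0,0,0,0,0,-0.3],[0,0,0,0,0,0,-0.3]]]'

```text
time: 16.0
tool_pos: [521.5, 282.7, 142.8]
tcp_rot: [3.14, -0.0, 1.634]
contact_force: [-0.2, 0.2, 0.6]
grip_width: 42.3
```

```bash
python3 - <<'E'
from h import *
snap("wrist","w10");st();go((526,-40,200),3)
E
```

```text
t 16.05 tcp [521.5 282.7 142.9] rpy [ 3.14  -0.     1.634] F [-0.5 -0.5  0.2] w 46.2
shift [-322.3  -15.9  -57.3]  turn z 0.6 cur jaw yaw 3.6
```

View pics/w10.png

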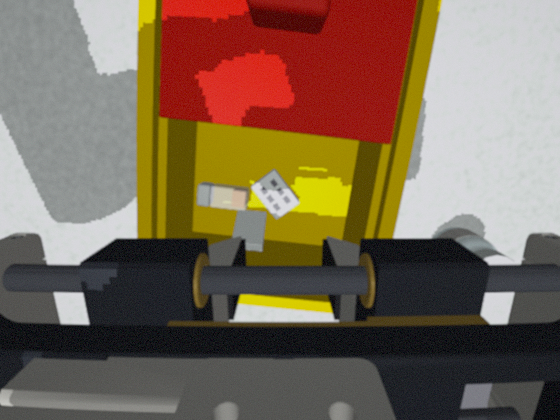

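Call:
send_rows --targets '[[[0,0,0,-30,-2,-28,-0.3],[0,0,0,-68,-4,-40,-0.3],[0,0,0,-108,-6,-40,-0.3],[0,0,0,-148,-8,-40,-0.3],[0,0,0,-188,-10,-40,-0.3]]]'

```text
time: 16.47
tool_pos: [523.1, 92.9, 183.1]
tcp_rot: [3.139, 0.0, 1.635]
contact_force: [0.8, 0.5, 0.5]
grip_width: 59.9
```

Call:
send_rows --targets '[[[0,0,0,-40,-2,0,-0.3],[0,0,0,-80,-4,0,-0.3],[0,0,0,-115,-6,0,-0.3],[0,0,0,-115,-6,0,-0.3],[0,0,0,-115,-6,0,-0.3]]]'

```text
time: 16.88
tool_pos: [524.6, -22.4, 182.5]
tcp_rot: [3.14, 0.0, 1.631]
contact_force: [-0.7, 0.6, 0.6]
grip_width: 60.2
```

```bash
python3 look.py; cp pics/$(ls -t pics|grep w_|head -1) pics/w11.png; python3 - <<'E'
from h import *
go((526,-72,60),-10)
E
```

```text
t 16.88 tcp [524.6 -22.4 182.5] rpy [3.14  0.    1.631] F [-0.7  0.6  0.6] w 60.2
cassette1 0.66 px [228. 284.] c 527.1 -63.9 sz 41.9 28.5 long yaw 77.7
cassette1 0.47 px [243. 491.] c 771.8 -69.1 sz 27.2 3.4 long yaw -24.7
  origin cassette1 0.77 [226. 284.] [527.7 -65.5]
  origin cassette1 0.45 [255. 486.] [772.  -87.9]
vial1 0.64 px [232. 218.] c 461.4 -61.3 sz 25.4 19.9 long yaw 65.1
vial1 0.57 px [302. 224.] c 465.5 -141.8 sz 25.4 7.7 long yaw 74.4
  origin vial1 0.61 [284. 224.] [ 459.5 -143.9]
  origin vial1 0.52 [230. 221.] [455.4 -73.8]
shift [-53.   -2.1 122. ]  turn z 13.8 cur jaw yaw 3.8
```

View pics/w11.png

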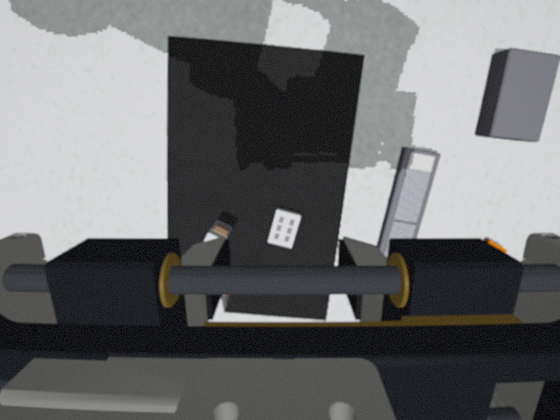

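Call:
send_rows --targets '[[[0,0,6,-18,0,35,-0.3],[0,0,12,-35,0,70,-0.3],[0,0,16,-47,-1,105,-0.3],[0,0,16,-47,-1,140,-0.3],[0,0,16,-47,-1,140,-0.3]]]'

```text
time: 17.55
tool_pos: [522.4, -65.6, 36.0]
tcp_rot: [-3.13, -0.001, 1.357]
contact_force: [-1.6, 0.7, -0.6]
grip_width: 59.3
```

```bash
python3 look.py; cp pics/$(ls -t pics|grep w_|head -1) pics/w12.png; python3 - <<'E'
from h import *
st();go((527,-66,6),-12)
E
```

```text
t 17.55 tcp [522.4 -65.6  36. ] rpy [-3.130e+00 -1.000e-03  1.357e+00] F [-1.6  0.7 -0.6] w 59.3
cassette1 0.68 px [235. 291.] c 527.7 -63.6 sz 42.4 28.6 long yaw 79.3
  origin cassette1 0.82 [233. 290.] [526.3 -65.4]
t 17.8 tcp [528.3 -66.8  44.3] rpy [3.137 0.    1.358] F [-0.5 -0.3  0.1] w 59.6
shift [ 0.5 -1.7 38.3]  turn z -0.2 cur jaw yaw -12.2
```

View pics/w12.png

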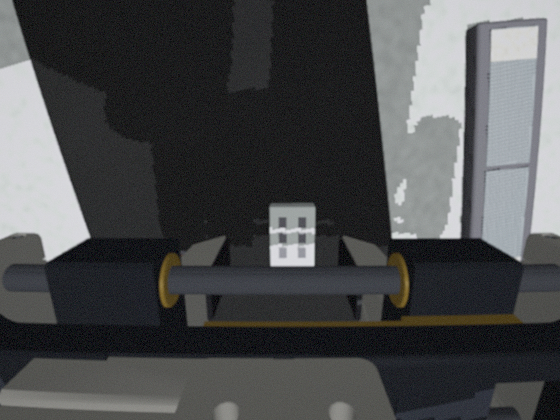

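Call:
send_rows --targets '[[[0,0,0,1,-1,20,-0.3],[0,0,0,1,-1,39,-0.3],[0,0,0,1,-1,39,0.5],[0,0,0,1,-1,39,1],[0,0,0,1,-1,39,1]]]'

```text
time: 18.22
tool_pos: [527.0, -65.9, 4.5]
tcp_rot: [3.139, 0.0, 1.357]
contact_force: [-0.5, 0.4, -0.4]
grip_width: 43.6
```

Call:
send_rows --targets '[[[0,0,0,0,0,0,1],[0,0,0,0,0,0,1],[0,0,0,0,0,0,1],[0,0,0,0,0,-25,1],[0,0,0,0,0,-65,1]]]'

```text
time: 18.63
tool_pos: [523.1, -65.3, 65.4]
tcp_rot: [-3.133, -0.0, 1.356]
contact_force: [-0.5, 0.4, -0.0]
grip_width: 27.5
```

Call:
send_rows --targets '[[[0,0,0,20,0,-35,1],[0,0,0,45,0,-65,1],[0,0,0,80,0,-85,1],[0,0,0,120,0,-90,1],[0,0,0,160,0,-90,1]]]'

```text
time: 19.05
tool_pos: [561.3, 91.6, 160.8]
tcp_rot: [3.137, -0.001, 1.355]
contact_force: [0.7, -0.7, -0.7]
grip_width: 27.7
```

```bash
python3 - <<'E'
from h import *
st();go((500,285,150),-12)
E
```

```text
t 19.05 tcp [561.3  91.6 160.8] rpy [ 3.137e+00 -1.000e-03  1.355e+00] F [ 0.7 -0.7 -0.7] w 27.7
shift [ 175.7 -101.4   10.5]  turn z -0.4 cur jaw yaw -12.4
```

Call:
send_rows --targets '[[[0,0,0,35,-20,0,1],[0,0,0,70,-40,0,1],[0,0,0,105,-60,0,1],[0,0,0,140,-80,0,1],[0,0,0,172,-99,10,1]]]'

```text
time: 19.47
tool_pos: [499.8, 282.0, 149.6]
tcp_rot: [3.139, -0.002, 1.356]
contact_force: [0.5, -0.2, -0.5]
grip_width: 27.6
```

Call:
send_rows --targets '[[[0,0,0,0,0,8,1],[0,0,0,0,0,8,-0.3],[0,0,0,0,0,8,-0.3],[0,0,0,0,0,8,-0.3],[0,0,0,0,0,8,-0.3]]]'

```text
time: 19.88
tool_pos: [500.8, 278.3, 140.4]
tcp_rot: [3.141, -0.0, 1.354]
contact_force: [-0.3, -0.8, 0.7]
grip_width: 49.7
```

```bash
python3 - <<'E'
from h import *
snap("wrist","w13");st();go((456,-50,180),15)
E
```

```text
t 19.93 tcp [500.7 278.3 140.4] rpy [ 3.141 -0.     1.354] F [-0.3  0.1  0.1] w 54.0
shift [-330.2   27.   -39.7]  turn z -27.4 cur jaw yaw -12.4
```

View pics/w13.png

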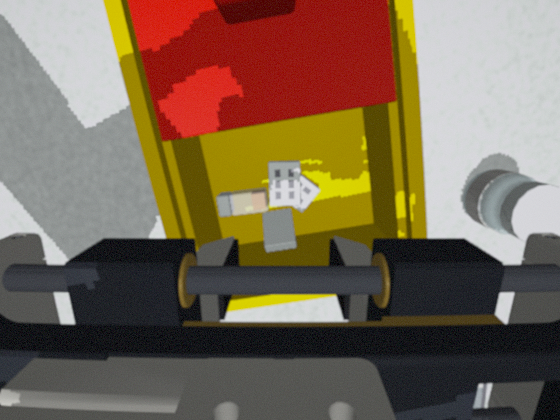

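Call:
send_rows --targets '[[[0,0,0,-25,2,-30,-0.3],[0,0,0,-65,6,-40,-0.3],[0,0,0,-106,10,-40,-0.3],[0,0,0,-147,14,-40,-0.3],[0,0,0,-188,18,-40,-0.3]]]'

```text
time: 20.35
tool_pos: [477.2, 89.6, 180.6]
tcp_rot: [3.14, -0.0, 1.355]
contact_force: [0.9, 0.1, 0.2]
grip_width: 59.6
```

Call:
send_rows --targets '[[[0,0,-4,-40,4,0,-0.3],[0,0,-8,-80,8,0,-0.3],[0,0,-12,-120,12,0,-0.3],[0,0,-12,-160,16,0,-0.3],[0,0,-12,-200,20,10,-0.3]]]'

```text
time: 20.77
tool_pos: [454.7, -110.9, 171.9]
tcp_rot: [3.137, 0.002, 1.564]
contact_force: [2.2, -0.9, 0.1]
grip_width: 59.6
```

Call:
send_rows --targets '[[[0,0,0,0,0,5,-0.3],[0,0,0,0,0,5,-0.3]]]'

```text
time: 20.93
tool_pos: [453.3, -110.2, 164.2]
tcp_rot: [-3.14, -0.001, 1.559]
contact_force: [-0.2, -0.3, 0.2]
grip_width: 59.6
```

```bash
python3 look.py; cp pics/$(ls -t pics|grep w_|head -1) pics/w14.png
```

```text
t 20.93 tcp [ 453.3 -110.2  164.2] rpy [-3.140e+00 -1.000e-03  1.559e+00] F [-0.2 -0.3  0.2] w 59.6
vial1 0.77 px [211. 339.] c 501.0 -116.5 sz 41.7 22.0 long yaw 15.9
vial1 0.68 px [161. 287.] c 455.2 -72.7 sz 22.4 20.8 long yaw 63.3
  origin vial1 0.83 [161. 287.] [456.3 -76.6]
  origin vial1 0.62 [215. 316.] [ 487.1 -134.7]
```

View pics/w14.png

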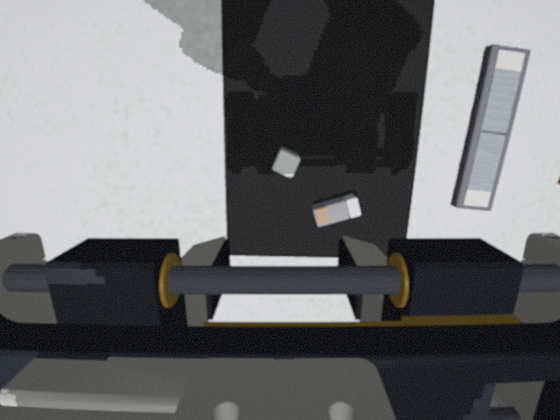

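```bash
python3 - <<'E'
from h import *
a=cv2.imread("pics/w14.png");cv2.imwrite("pics/w14c.png",cv2.resize(a[130:250,230:400],None,fx=4.5,fy=4.5,interpolation=cv2.INTER_CUBIC))
for p in((211,339),):
  print([onz("wrist",p,z)[:2].round(1) for z in(23,13,49)])
go((455.5,-73.5,14),-27)
E
```

```text
[array([ 510.3, -121.4]), array([ 512.2, -124.2]), array([ 505.5, -114.2])]
shift [ 33.1   0.6 151.3]  turn z 26.8 cur jaw yaw -0.2
```

View pics/w14c.png

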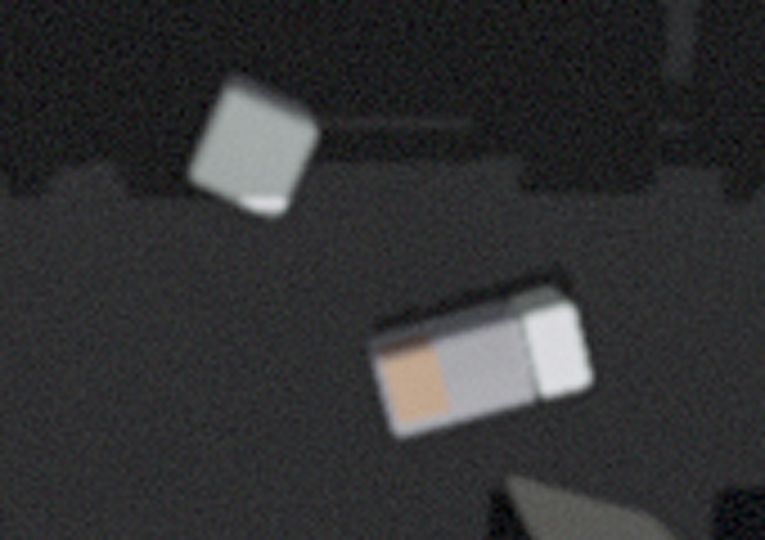

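Call:
send_rows --targets '[[[0,0,7,10,0,10,0],[0,0,14,25,0,30,0],[0,0,21,33,1,55,0],[0,0,27,33,1,85,0],[0,0,27,33,1,85,0]]]'

```text
time: 21.6
tool_pos: [452.9, -72.2, 76.3]
tcp_rot: [-3.134, 0.001, 1.094]
contact_force: [-0.9, 0.9, -1.2]
grip_width: 46.4
```

```bash
python3 - <<'E'
from h import *
snap("wrist","w15");st();go((455.5,-73.5,14),-27)
E
```

```text
t 21.65 tcp [454.1 -73.   78.5] rpy [-3.136e+00  1.000e-03  1.099e+00] F [0.3 0.5 0.3] w 45.7
shift [ 0.2  1.8 64.4]  turn z -0.0 cur jaw yaw -27.0
```

View pics/w15.png

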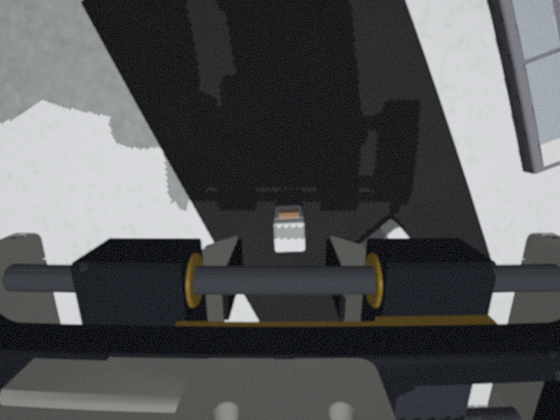

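Call:
send_rows --targets '[[[0,0,0,0,1,30,0],[0,0,0,0,1,64,0],[0,0,0,0,1,64,0.5],[0,0,0,0,1,64,1],[0,0,0,0,1,64,1]]]'

```text
time: 22.07
tool_pos: [457.8, -75.4, 18.0]
tcp_rot: [3.139, -0.0, 1.096]
contact_force: [-0.2, 0.4, 0.7]
grip_width: 30.8
```

Call:
send_rows --targets '[[[0,0,0,0,0,0,1],[0,0,0,0,0,0,1],[0,0,0,0,0,0,1],[0,0,0,0,0,-30,1],[0,0,0,0,0,-70,1]]]'

```text
time: 22.48
tool_pos: [454.6, -74.6, 85.6]
tcp_rot: [-3.136, 0.001, 1.095]
contact_force: [1.3, -1.1, -0.5]
grip_width: 19.9
```

```bash
python3 - <<'E'
from h import *
snap("wrist","w16");st();go((535,290,165),-27)
E
```

```text
t 22.53 tcp [459.5 -76.1  93.8] rpy [ 3.132e+00 -1.000e-03  1.095e+00] F [3.6 0.2 5.6] w 19.8
shift [360.1 -99.9 -71.6]  turn z -0.3 cur jaw yaw -27.3
```

View pics/w16.png

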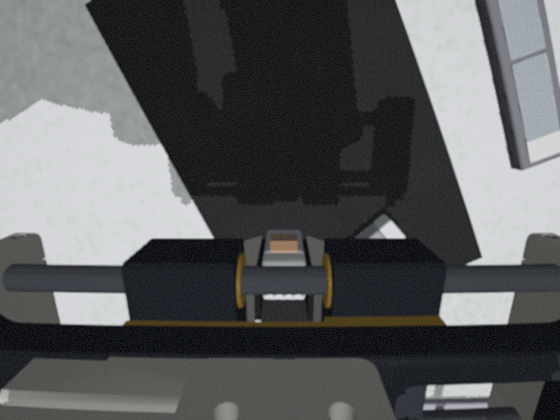

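Call:
send_rows --targets '[[[0,0,0,20,-5,-30,1],[0,0,0,48,-13,-58,1],[0,0,0,80,-22,-78,1],[0,0,0,119,-33,-78,1],[0,0,0,158,-44,-78,1]]]'

```text
time: 22.95
tool_pos: [491.0, 86.8, 166.9]
tcp_rot: [3.136, -0.003, 1.093]
contact_force: [0.6, -0.5, -0.8]
grip_width: 20.0
```

Call:
send_rows --targets '[[[0,0,0,39,-11,0,1],[0,0,0,78,-22,0,1],[0,0,0,117,-33,0,1],[0,0,0,156,-44,0,1],[0,0,0,195,-55,0,1]]]'

```text
time: 23.37
tool_pos: [530.5, 286.1, 165.3]
tcp_rot: [3.14, -0.002, 1.095]
contact_force: [1.2, -0.6, -0.7]
grip_width: 19.9
```

Call:
send_rows --targets '[[[0,0,0,7,-2,22,1],[0,0,0,7,-2,22,1],[0,0,0,7,-2,22,-0.3],[0,0,0,7,-2,22,-0.3],[0,0,0,7,-2,22,-0.3]]]'

```text
time: 23.78
tool_pos: [532.4, 290.1, 143.4]
tcp_rot: [3.14, -0.001, 1.093]
contact_force: [0.3, -0.3, 1.1]
grip_width: 35.3
```

```bash
python3 - <<'E'
from h import *
snap("wrist","w17");st();go((500,-145,180),-70)
E
```

```text
t 23.83 tcp [532.4 290.1 143.4] rpy [ 3.140e+00 -1.000e-03  1.093e+00] F [-0.6 -0.6  0.6] w 39.0
shift [-401.2  171.4  -37. ]  turn z 42.6 cur jaw yaw -27.4
```

View pics/w17.png

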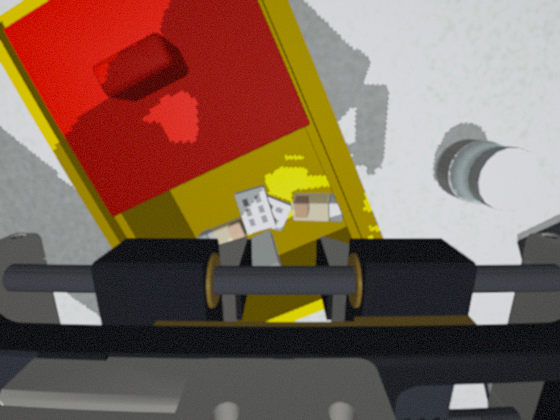

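Call:
send_rows --targets '[[[0,0,0,-20,8,-30,-0.3],[0,0,7,-55,22,-40,-0.3],[0,0,14,-92,37,-40,-0.3],[0,0,21,-129,52,-40,-0.3],[0,0,28,-166,67,-40,-0.3]]]'

```text
time: 24.25
tool_pos: [514.9, 110.5, 183.3]
tcp_rot: [3.14, -0.002, 0.599]
contact_force: [0.9, -0.9, -0.4]
grip_width: 59.5
```

```bash
python3 - <<'E'
from h import *
o=st();print(o["joint_positions"].round(2));go((495,-126,160),-75)
E
```

```text
t 24.25 tcp [514.9 110.5 183.3] rpy [ 3.14e+00 -2.00e-03  5.99e-01] F [ 0.9 -0.9 -0.4] w 59.5
[ 0.07  0.38  1.59 -0.    1.17  1.04]
shift [-149.8  184.1   23.2]  turn z 19.3 cur jaw yaw -55.7
```

Call:
send_rows --targets '[[[0,0,5,-25,31,0,-0.3],[0,0,10,-50,62,0,-0.3],[0,0,15,-75,93,5,-0.3],[0,0,20,-100,124,10,-0.3],[0,0,20,-125,155,20,-0.3]]]'

```text
time: 24.67
tool_pos: [500.6, -88.7, 163.7]
tcp_rot: [3.139, -0.004, 0.251]
contact_force: [0.9, -0.2, 0.2]
grip_width: 59.6
```

Call:
send_rows --targets '[[[0,0,0,6,35,0,-0.3],[0,0,0,6,35,0,-0.3],[0,0,0,6,35,0,-0.3]]]'

```text
time: 24.92
tool_pos: [515.4, -120.5, 162.5]
tcp_rot: [3.141, -0.001, 0.252]
contact_force: [-0.0, 0.6, 0.3]
grip_width: 59.8
```

```bash
sed 's/else 49/else 23/' look.py > look2.py; python3 look2.py; cp pics/$(ls -t pics|grep w_|head -1) pics/w18.png;  python3 - <<'E'
from h import *
st();go((509,-122,70),-75)
E
```

```text
t 24.92 tcp [ 515.4 -120.5  162.5] rpy [ 3.141e+00 -1.000e-03  2.520e-01] F [-0.   0.6  0.3] w 59.8
vial1 0.96 px [204. 288.] c 508.0 -126.1 sz 48.3 21.0 long yaw 14.1
  origin vial1 0.83 [224. 291.] [ 484.6 -137.8]
t 25.17 tcp [ 515.1 -117.   162.3] rpy [ 3.142 -0.     0.258] F [0.6 0.3 0.4] w 59.4
shift [-7.3  3.3 92.3]  turn z -0.2 cur jaw yaw -75.2
```

View pics/w18.png

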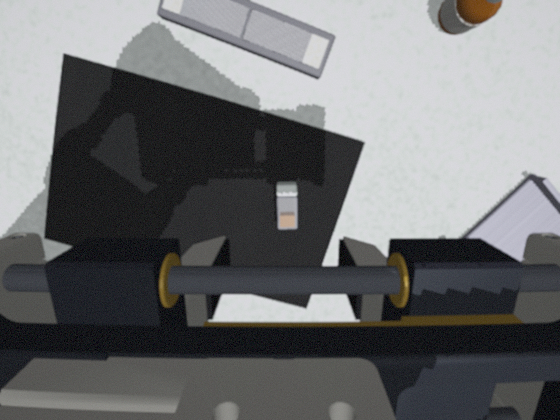

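Call:
send_rows --targets '[[[0,0,0,-4,3,30,-0.3],[0,0,0,-9,5,65,-0.3],[0,0,0,-9,5,100,-0.3],[0,0,0,-9,5,100,-0.3]]]'

```text
time: 25.5
tool_pos: [503.8, -122.8, 56.7]
tcp_rot: [-3.135, 0.009, 0.258]
contact_force: [-0.4, 0.9, 1.1]
grip_width: 59.6
```

```bash
sed 's/else 49/else 23/' look.py > look2.py; python3 look2.py; cp pics/$(ls -t pics|grep w_|head -1) pics/w19.png;  python3 - <<'E'
from h import *
st();go((508,-124.5,7),-75)
E
```

```text
t 25.5 tcp [ 503.8 -122.8   56.7] rpy [-3.135  0.009  0.258] F [-0.4  0.9  1.1] w 59.6
vial1 0.67 px [  8. 323.] c 630.0 -102.9 sz 51.7 17.4 long yaw -75.1
vial1 0.6 px [225. 293.] c 509.1 -125.8 sz 48.2 19.4 long yaw 14.4
  origin vial1 0.85 [256. 293.] [ 481.3 -135.7]
t 25.75 tcp [ 509.6 -125.4   64.2] rpy [ 3.139 -0.004  0.257] F [ 0.7 -0.6  0.2] w 59.5
shift [-1.5 -1.4 57.2]  turn z -0.3 cur jaw yaw -75.3
```

View pics/w19.png

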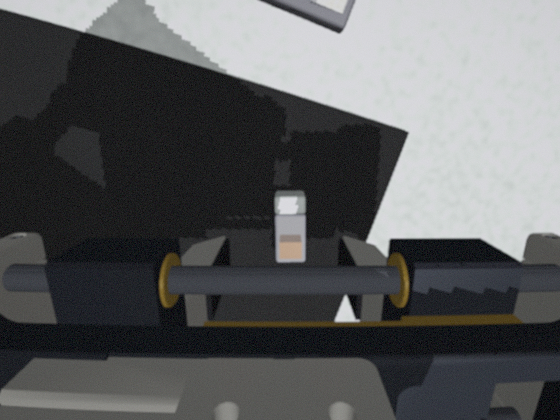

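Vial C is lying between the fingers, at about (228,291). I'll go straight down and close.

Call:
send_rows --targets '[[[0,0,0,0,0,30,-0.3],[0,0,0,0,0,56,-0.3],[0,0,0,0,0,56,0.5],[0,0,0,0,0,56,1],[0,0,0,0,0,56,1]]]'

```text
time: 26.17
tool_pos: [509.1, -125.6, 7.8]
tcp_rot: [3.14, -0.002, 0.257]
contact_force: [-0.0, 0.4, -0.2]
grip_width: 44.3
```

Call:
send_rows --targets '[[[0,0,0,0,0,0,1],[0,0,0,0,0,0,1],[0,0,0,0,0,0,1],[0,0,0,0,0,0,1],[0,0,0,0,0,0,1]]]'

```text
time: 26.58
tool_pos: [508.4, -125.4, 6.7]
tcp_rot: [3.141, -0.001, 0.257]
contact_force: [-1.2, -0.3, 6.3]
grip_width: 19.7
```

Call:
send_rows --targets '[[[0,0,0,0,0,-35,1],[0,0,-6,0,-3,-75,1],[0,0,-13,0,-20,-108,1],[0,0,-20,5,-45,-140,1],[0,0,-27,15,-75,-163,1]]]'

```text
time: 27.0
tool_pos: [503.5, -49.3, 171.8]
tcp_rot: [3.139, -0.001, 0.731]
contact_force: [1.2, 0.2, 0.1]
grip_width: 19.8
```

```bash
python3 - <<'E'
from h import *
snap("wrist","w20");st();go((512,295,165),-27)
E
```

```text
t 27.05 tcp [505.4 -43.9 175.5] rpy [ 3.136 -0.007  0.742] F [0.1 4.7 3.3] w 19.7
shift [ 233.8 -245.4   10.9]  turn z -20.5 cur jaw yaw -47.5
```

View pics/w20.png

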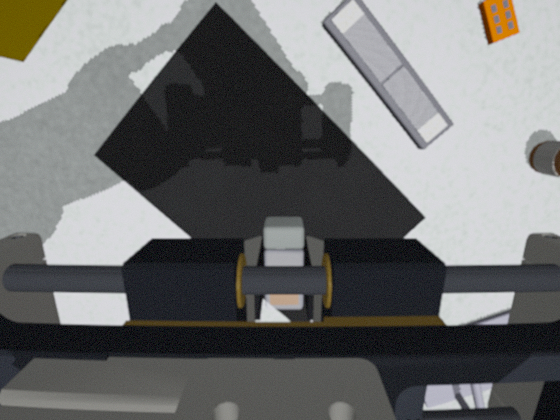

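Call:
send_rows --targets '[[[0,0,0,28,-28,0,1],[0,0,0,56,-57,0,1],[0,0,0,83,-86,0,1],[0,0,0,111,-115,0,1],[0,0,0,139,-144,0,1]]]'

```text
time: 27.47
tool_pos: [510.9, 152.8, 168.7]
tcp_rot: [-3.142, 0.0, 0.727]
contact_force: [1.1, -0.3, 0.3]
grip_width: 19.8
```

```bash
python3 - <<'E'
from h import *
st();go((512,292,145),-27)
E
```

```text
t 27.47 tcp [510.9 152.8 168.7] rpy [-3.142  0.     0.727] F [ 1.1 -0.3  0.3] w 19.8
shift [  93.3 -103.3   23.7]  turn z -21.4 cur jaw yaw -48.4
```

Call:
send_rows --targets '[[[0,0,0,28,-29,0,1],[0,0,0,56,-58,0,1],[0,0,0,84,-88,0,1],[0,0,0,91,-97,12,1],[0,0,0,91,-97,25,1]]]'

```text
time: 27.88
tool_pos: [514.5, 287.6, 143.5]
tcp_rot: [3.142, -0.002, 0.732]
contact_force: [-0.5, -1.2, -0.9]
grip_width: 19.2
```

Call:
send_rows --targets '[[[0,0,0,0,0,0,1],[0,0,0,0,0,0,-0.3],[0,0,0,0,0,0,-0.3],[0,0,0,0,0,0,-0.3],[0,0,0,0,0,0,-0.3]]]'

```text
time: 28.3
tool_pos: [515.4, 283.5, 144.7]
tcp_rot: [3.141, -0.001, 0.726]
contact_force: [-0.2, 0.5, 0.8]
grip_width: 42.6
```

```bash
python3 - <<'E'
from h import *
st();snap("wrist","w21");go((518,399,200),-3.3)
a=snap("scene","s21")
cv2.imwrite("pics/s21c.png",cv2.resize(a[115:320,190:470,::-1],None,fx=2.8,fy=2.8,interpolation=cv2.INTER_CUBIC))
E
```

```text
t 28.3 tcp [515.4 283.5 144.7] rpy [ 3.141e+00 -1.000e-03  7.260e-01] F [-0.2  0.5  0.8] w 42.6
shift [ 78.8 -84.5 -55.3]  turn z -45.1 cur jaw yaw -48.4
```

View pics/w21.png

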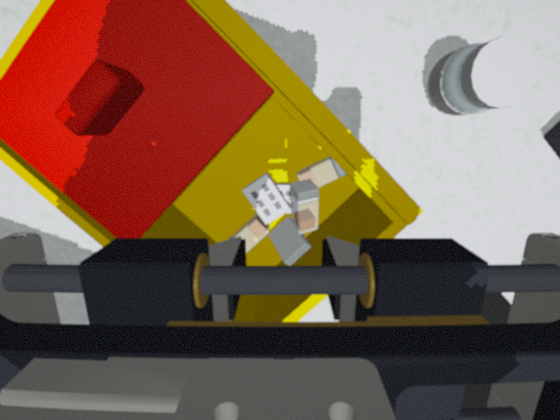

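View pics/s21c.png

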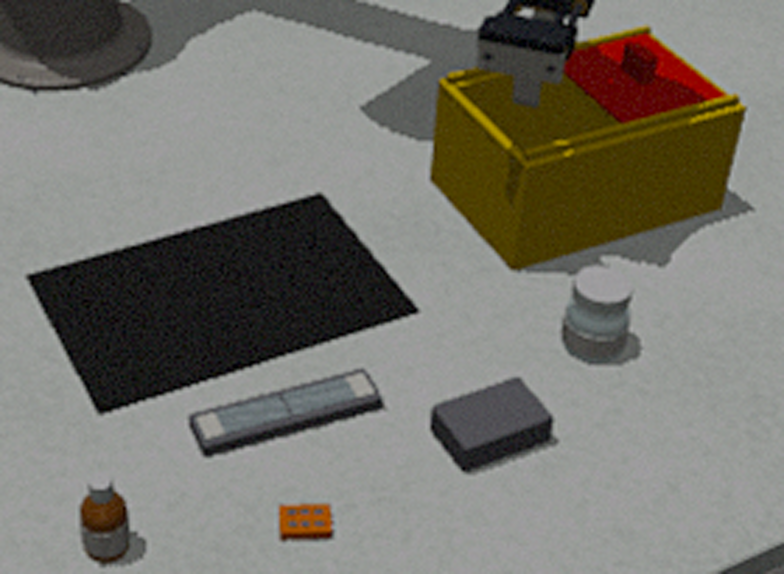

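The box holds three cassettes and three vials, and the mat is empty. Next I shut the shutter.

Call:
send_rows --targets '[[[0,0,-7,0,0,-30,-0.3],[0,0,-14,20,-20,-55,-0.3],[0,0,-21,45,-45,-55,-0.3],[0,0,-28,70,-72,-55,-0.3],[0,0,-35,79,-84,-55,-0.3]]]'

```text
time: 28.82
tool_pos: [517.8, 403.0, 199.7]
tcp_rot: [3.14, -0.003, 1.346]
contact_force: [-1.0, -0.6, 0.1]
grip_width: 59.6
```

Call:
send_rows --targets '[[[0,0,-7,0,0,0,-0.4],[0,0,-10,0,0,0,-0.4],[0,0,-10,0,0,0,-0.4],[0,0,-10,0,0,0,-0.4]]]'

```text
time: 29.15
tool_pos: [517.9, 399.2, 199.0]
tcp_rot: [3.141, -0.0, 1.511]
contact_force: [-1.3, -0.1, 0.0]
grip_width: 64.2
```

```bash
python3 - <<'E'
from h import *
snap("wrist","w22");st();go((518,399.5,136),-3.3)
E
```

```text
t 29.2 tcp [518.  399.1 199.1] rpy [ 3.141 -0.     1.511] F [ 1.3 -0.2 -0.4] w 64.2
shift [ 0.4 -0.1 63.1]  turn z -0.1 cur jaw yaw -3.4
```

View pics/w22.png

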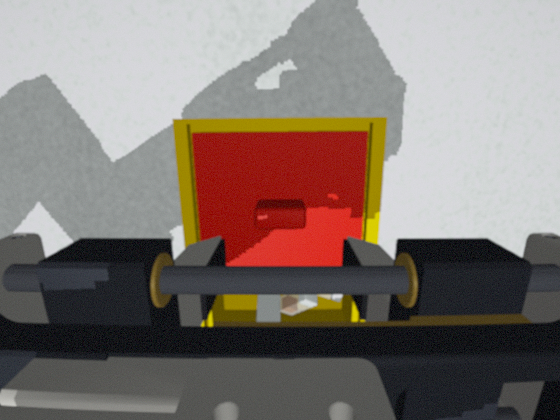

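Call:
send_rows --targets '[[[0,0,0,0,0,30,-0.4],[0,0,0,0,0,62,-0.4],[0,0,0,0,0,62,0.5],[0,0,0,0,0,62,1],[0,0,0,0,0,62,1]]]'

```text
time: 29.62
tool_pos: [518.8, 399.6, 138.6]
tcp_rot: [3.14, -0.001, 1.512]
contact_force: [0.8, 1.1, 0.4]
grip_width: 48.7
```

Call:
send_rows --targets '[[[0,0,0,0,0,0,1],[0,0,0,0,0,0,1],[0,0,0,0,0,0,1],[0,0,0,-10,0,0,1],[0,0,0,-30,0,0,1]]]'

```text
time: 30.03
tool_pos: [514.1, 372.2, 139.1]
tcp_rot: [-3.14, -0.004, 1.515]
contact_force: [-8.8, 2.3, 6.7]
grip_width: 35.8
```

Call:
send_rows --targets '[[[0,0,0,-20,0,0,1],[0,0,0,-40,0,0,1],[0,0,0,-60,0,0,1],[0,0,0,-78,0,0,1],[0,0,0,-78,0,0,1]]]'

```text
time: 30.45
tool_pos: [509.8, 289.4, 139.1]
tcp_rot: [-3.139, 0.001, 1.512]
contact_force: [-8.8, -0.8, 5.6]
grip_width: 35.6
```

Call:
send_rows --targets '[[[0,0,0,-3,0,0,1],[0,0,0,-5,0,0,1],[0,0,0,-5,0,0,1]]]'

```text
time: 30.7
tool_pos: [509.7, 288.2, 139.1]
tcp_rot: [-3.14, -0.003, 1.513]
contact_force: [-8.8, 5.5, 5.6]
grip_width: 35.6
```

Call:
send_rows --targets '[[[0,0,0,-2,0,0,1],[0,0,0,-2,0,0,1]]]'

```text
time: 30.87
tool_pos: [509.7, 288.0, 139.1]
tcp_rot: [-3.14, -0.007, 1.513]
contact_force: [-7.7, 11.3, 3.2]
grip_width: 35.5
```

Call:
send_rows --targets '[[[0,0,0,1,0,0,1],[0,0,0,1,0,0,-0.3],[0,0,0,1,0,0,-0.3],[0,0,0,1,0,0,-0.3],[0,0,0,1,0,0,-0.3]]]'

```text
time: 31.28
tool_pos: [512.0, 285.4, 137.7]
tcp_rot: [3.14, -0.0, 1.513]
contact_force: [-0.2, 0.1, 0.4]
grip_width: 57.1
```

Call:
send_rows --targets '[[[0,0,0,0,0,-30,-0.3],[0,0,0,0,0,-65,-0.3],[0,0,0,-30,0,-85,-0.3],[0,0,0,-70,0,-85,-0.3],[0,0,0,-70,0,-85,-0.3]]]'

```text
time: 31.7
tool_pos: [508.1, 210.7, 223.7]
tcp_rot: [3.138, 0.002, 1.51]
contact_force: [0.6, 0.5, -0.3]
grip_width: 59.9
```

```bash
python3 - <<'E'
from h import *
st();a=snap("scene","s23");b=snap("wrist","w23")
cv2.imwrite("pics/s23c.png",cv2.resize(a[115:215,330:470,::-1],None,fx=5,fy=5,interpolation=cv2.INTER_CUBIC))
E
```

```text
t 31.7 tcp [508.1 210.7 223.7] rpy [3.138e+00 2.000e-03 1.510e+00] F [ 0.6  0.5 -0.3] w 59.9
```

View pics/s23c.png

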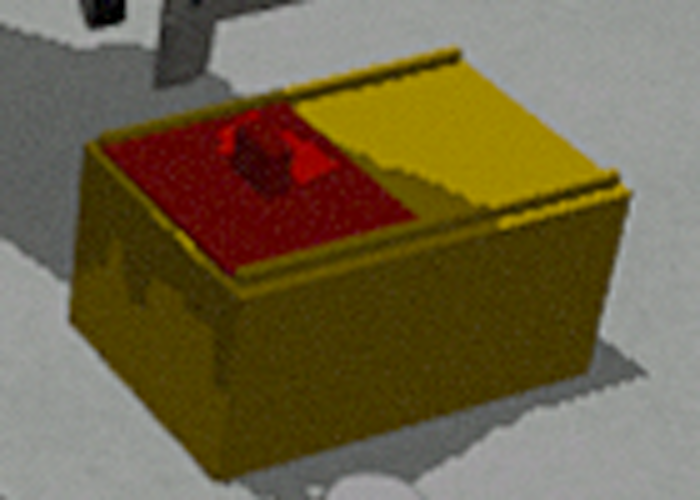

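View pics/w23.png

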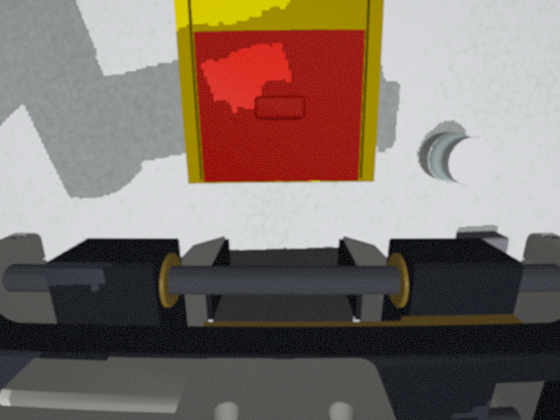

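Call:
send_rows --targets '[[[0,0,0,-37,15,0,-0.3],[0,0,0,-74,30,0,-0.3],[0,0,0,-111,45,0,-0.3],[0,0,0,-148,60,0,-0.3],[0,0,0,-185,75,0,-0.3]]]'

```text
time: 32.22
tool_pos: [572.1, 26.0, 221.4]
tcp_rot: [-3.141, -0.0, 1.514]
contact_force: [0.4, 0.0, -1.3]
grip_width: 59.9
```

Call:
send_rows --targets '[[[0,0,0,-37,20,0,-0.3],[0,0,0,-74,40,0,-0.3],[0,0,0,-100,60,0,-0.3],[0,0,0,-120,80,0,-0.3],[0,0,0,-140,95,0,-0.3]]]'

```text
time: 32.63
tool_pos: [659.8, -119.5, 220.8]
tcp_rot: [-3.141, -0.001, 1.513]
contact_force: [1.5, 0.6, 0.4]
grip_width: 59.5
```

Call:
send_rows --targets '[[[0,0,0,0,0,0,-0.5],[0,0,0,0,0,0,-0.5],[0,0,0,0,0,0,-0.5]]]'

```text
time: 32.88
tool_pos: [658.1, -117.3, 221.0]
tcp_rot: [-3.14, -0.001, 1.514]
contact_force: [-0.4, 0.2, -0.2]
grip_width: 68.4
```

```bash
python3 - <<'E'
from h import *
o=st();print(o["joint_positions"].round(4).tolist(),o["tool_pos"].tolist());m=camera_model("wrist");snap("wrist","w24")
for d in regions_of("carrier","wrist"):
    print(d["conf"],d["location"])
    cs,_=cv2.findContours(d["region"].astype(np.uint8),0,1);c=max(cs,key=cv2.contourArea)[:,0]
    for z in(14,):
        W=np.array([onz("wrist",(p[1],p[0]),z,m)[:2] for p in c],np.float32);print(cv2.minAreaRect(W),cv2.boxPoints(cv2.minAreaRect(W)).round(1).tolist())
for d in place_of("carrier","wrist"): print(d["conf"],onz("wrist",d["location"],0,m))
E
```

```text
t 32.88 tcp [ 658.1 -117.3  221. ] rpy [-3.140e+00 -1.000e-03  1.514e+00] F [-0.4  0.2 -0.2] w 68.4
[-0.2912, 0.6205, 1.0812, 0.0005, 1.4415, -0.2344] [658.1171321013126, -117.30580155228891, 221.02816823065095]
0.64 [118.0, 281.4]
((660.7120971679688, -47.94189453125), (159.86679077148438, 42.14944839477539), 84.01541900634766) [[631.4000244140625, -125.19999694824219], [673.2999877929688, -129.60000610351562], [690.0, 29.399999618530273], [648.0999755859375, 33.79999923706055]]
0.77 [662.52212743 -49.33017039   0.        ]
```

View pics/w24.png

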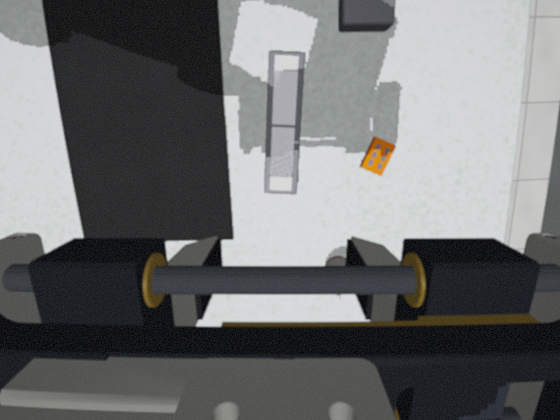

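Call:
send_rows --targets '[[[0,0,3,30,0,20,-0.5],[0,0,3,60,-1,40,-0.5],[0,0,3,69,-1,60,-0.5],[0,0,3,69,-1,60,-0.5]]]'

```text
time: 33.37
tool_pos: [658.8, -45.5, 158.0]
tcp_rot: [-3.134, -0.001, 1.465]
contact_force: [-0.7, 0.4, -0.9]
grip_width: 69.2
```

Call:
send_rows --targets '[[[0,-7,0,0,0,0,-0.5],[0,-14,0,0,0,0,-0.5],[0,-21,0,0,0,0,-0.5],[0,-28,0,0,0,0,-0.5],[0,-30,0,0,0,0,-0.5]]]'

```text
time: 33.78
tool_pos: [661.4, -47.3, 162.5]
tcp_rot: [3.141, 0.53, 1.464]
contact_force: [0.2, 1.1, -1.2]
grip_width: 68.6
```

Call:
send_rows --targets '[[[0,0,0,0,0,0,-0.5],[0,0,0,0,0,0,-0.5]]]'

```text
time: 33.95
tool_pos: [661.6, -49.3, 162.7]
tcp_rot: [3.141, 0.522, 1.461]
contact_force: [0.8, -0.8, -1.1]
grip_width: 69.0
```

```bash
cat >> h.py <<'E'
def gop(P,jaw,tilt,o=None):
    """full 6D: tool x horizontal heading=jaw+90 (deg), then tilt deg about tool y. prints rotvec & shift in tool axes"""
    o=o or get_obs();M=R.from_euler("xyz",o["tcp_rot"])
    a=np.radians(jaw);y=np.array([np.cos(a),np.sin(a),0]);z=np.array([0,0,-1.]);x=np.cross(y,z)
    T=R.from_matrix(np.c_[x,y,z])*R.from_euler("y",tilt,degrees=True)
    print("rotvec",np.degrees((M.inv()*T).as_rotvec()).round(1),"shift",M.inv().apply(np.asarray(P,float)-o["tool_pos"]).round(1),"toolx",M.apply([1,0,0]).round(3),"tooly",M.apply([0,1,0]).round(3),"toolz",M.apply([0,0,1]).round(3))
E
python3 - <<'E'
from h import *
o=st();print(o["joint_positions"].round(4).tolist(),o["tool_pos"].tolist())
gop((661,-48,7),-6,-30)
snap("wrist","w25");snap("side","d25")
E
```

```text
t 33.95 tcp [661.6 -49.3 162.7] rpy [3.141 0.522 1.461] F [ 0.8 -0.8 -1.1] w 69.0
[0.0471, 0.7279, 1.1597, -0.5269, 1.3726, 0.294] [661.5752142146285, -49.30816192907798, 162.69993198758698]
rotvec [-0.1 -0.1 -0.2] shift [ 78.8  -0.9 134.3] toolx [ 0.095  0.861 -0.499] tooly [ 0.994 -0.109  0.001] toolz [-0.054 -0.496 -0.867]
```

View pics/w25.png

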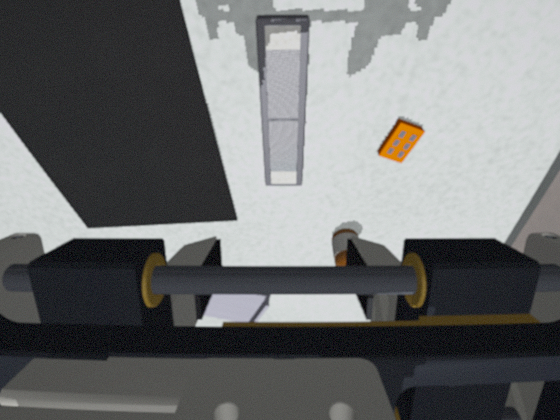

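View pics/d25.png

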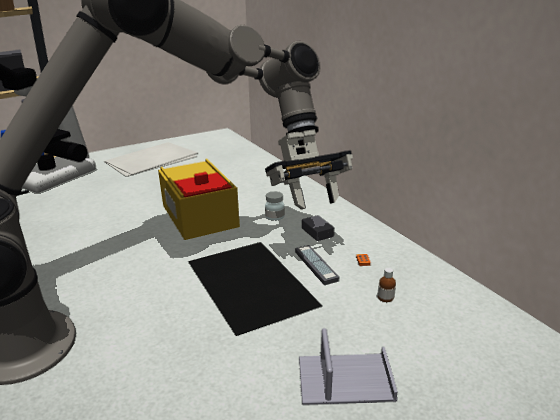

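Call:
send_rows --targets '[[[0,0,0,19,0,33,-0.5],[0,0,0,38,0,66,-0.5],[0,0,0,56,-1,97,-0.5],[0,0,0,56,-1,97,-0.5],[0,0,0,56,-1,97,-0.5]]]'

```text
time: 34.47
tool_pos: [659.4, -51.0, 49.4]
tcp_rot: [-3.138, 0.524, 1.461]
contact_force: [1.1, -0.0, 0.6]
grip_width: 68.9
```

```bash
python3 - <<'E'
from h import *
m=camera_model("wrist");st();snap("wrist","w26")
for d in regions_of("carrier","wrist")[:1]:
    cs,_=cv2.findContours(d["region"].astype(np.uint8),0,1);c=max(cs,key=cv2.contourArea)[:,0]
    W=np.array([onz("wrist",(p[1],p[0]),14,m)[:2] for p in c],np.float32);print(d["conf"],cv2.minAreaRect(W))
gop((661,-48,7),-6,-30)
E
```

```text
t 34.47 tcp [659.4 -51.   49.4] rpy [-3.138  0.524  1.461] F [ 1.1 -0.   0.6] w 68.9
0.87 ((661.8610229492188, -38.43572235107422), (149.44967651367188, 39.92369842529297), 83.811767578125)
rotvec [ 0.  -0.  -0.4] shift [25.  -1.4 38.7] toolx [ 0.098  0.861 -0.5  ] tooly [ 0.994 -0.111  0.005] toolz [-0.051 -0.497 -0.866]
```

View pics/w26.png

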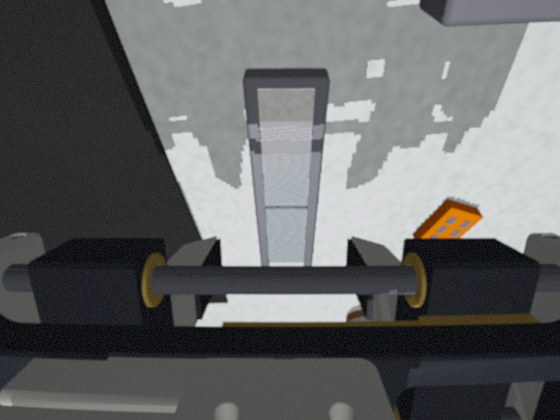

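Call:
send_rows --targets '[[[0,0,0,10,0,20,-0.5],[0,0,0,24,0,38,-0.5],[0,0,0,24,0,38,-0.5]]]'

```text
time: 34.82
tool_pos: [661.4, -47.9, 5.3]
tcp_rot: [3.139, 0.523, 1.46]
contact_force: [-0.7, 0.1, 0.6]
grip_width: 68.8
```

```bash
python3 - <<'E'
from h import *
m=camera_model("wrist");st();snap("wrist","w27")
gop((661,-48,7),-6,-30)
E
```

```text
t 34.82 tcp [661.4 -47.9   5.3] rpy [3.139 0.523 1.46 ] F [-0.7  0.1  0.6] w 68.8
rotvec [-0.  -0.  -0.3] shift [-0.3 -0.5 -0.2] toolx [ 0.096  0.861 -0.5  ] tooly [ 0.994 -0.11   0.002] toolz [-0.053 -0.497 -0.866]
```

View pics/w27.png

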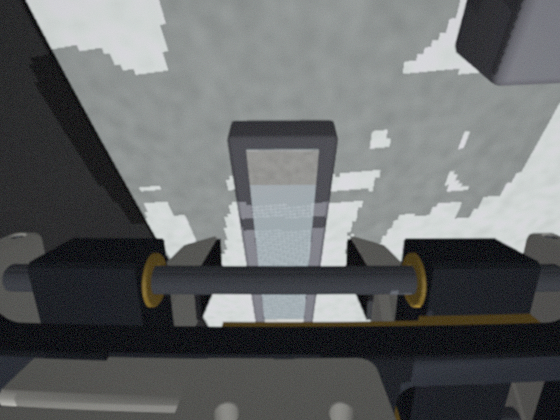

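Call:
send_rows --targets '[[[0,0,0,0,0,0,0.5],[0,0,0,0,0,0,1],[0,0,0,0,0,0,1],[0,0,0,0,0,0,1],[0,0,0,0,0,0,1]]]'

```text
time: 35.28
tool_pos: [660.7, -47.8, 5.7]
tcp_rot: [3.14, 0.523, 1.46]
contact_force: [-0.1, 0.5, 0.2]
grip_width: 40.0
```

Call:
send_rows --targets '[[[0,0,0,0,0,0,1],[0,0,0,0,0,0,1],[0,0,0,0,0,0,1]]]'

```text
time: 35.53
tool_pos: [660.8, -47.8, 5.7]
tcp_rot: [3.141, 0.524, 1.46]
contact_force: [-0.6, 0.8, 5.7]
grip_width: 39.5
```

```bash
python3 - <<'E'
from h import *
m=camera_model("wrist");o=st();im=snap("wrist","w28")
cv2.imwrite("pics/w28c.png",cv2.resize(im[100:250,200:370,::-1],None,fx=4,fy=4,interpolation=cv2.INTER_CUBIC))
M=R.from_euler("xyz",o["tcp_rot"])
for p in((147,230),(147,337),(122,232),(122,334)):
    for z in(14,0): print(p,z,onz("wrist",p,z).round(1))
E
```

```text
t 35.53 tcp [660.8 -47.8   5.7] rpy [3.141 0.524 1.46 ] F [-0.6  0.8  5.7] w 39.5
(147, 230) 14 [649.8  29.8  14. ]
(147, 230) 0 [646.   20.8   0. ]
(147, 337) 14 [687.9  25.6  14. ]
(147, 337) 0 [689.7  16.    0. ]
(122, 232) 14 [652.8  39.5  14. ]
(122, 232) 0 [649.3  31.9   0. ]
(122, 334) 14 [686.8  35.7  14. ]
(122, 334) 0 [688.4  27.6   0. ]
```

View pics/w28c.png

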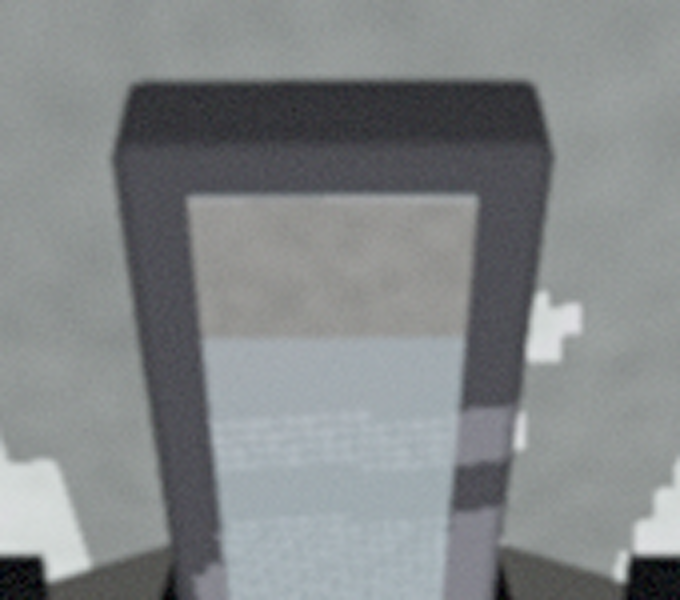

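Call:
send_rows --targets '[[[0,0,0,-10,0,-17,1],[0,0,0,-28,0,-48,1],[0,0,0,-47,0,-81,1],[0,0,0,-66,0,-114,1],[0,0,0,-80,0,-139,1]]]'

```text
time: 36.0
tool_pos: [660.8, -47.5, 167.9]
tcp_rot: [3.14, 0.523, 1.46]
contact_force: [1.1, -0.9, -1.3]
grip_width: 39.7
```

Call:
send_rows --targets '[[[0,7,0,0,0,0,1],[0,14,0,0,0,0,1],[0,21,0,0,0,0,1],[0,28,0,0,0,0,1],[0,30,0,0,0,0,1]]]'

```text
time: 36.42
tool_pos: [660.5, -50.3, 165.8]
tcp_rot: [3.14, -0.005, 1.457]
contact_force: [-1.2, -1.9, -1.8]
grip_width: 39.7
```

```bash
python3 - <<'E'
from h import *
o=st();snap("wrist","w29");st();gop((560,-300,190),61.7,0)
E
```

```text
t 36.42 tcp [660.5 -50.3 165.8] rpy [ 3.14  -0.005  1.457] F [-1.2 -1.9 -1.8] w 39.7
t 36.47 tcp [660.1 -50.8 165.3] rpy [ 3.142 -0.004  1.456] F [ 0.2 -1.  -1.5] w 39.7
rotvec [  0.1  -0.2 -68.3] shift [-258.9  -71.   -25.8] toolx [0.114 0.993 0.004] tooly [ 0.993 -0.114  0.   ] toolz [ 0.001  0.004 -1.   ]
```

View pics/w29.png

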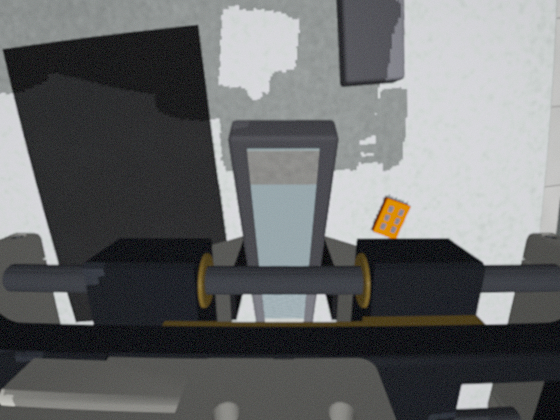

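Call:
send_rows --targets '[[[0,0,-7,-25,-8,-10,1],[0,0,-14,-55,-16,-20,1],[0,0,-21,-85,-24,-25,1],[0,0,-28,-115,-32,-25,1],[0,0,-35,-145,-40,-25,1]]]'

```text
time: 36.88
tool_pos: [604.1, -187.9, 190.0]
tcp_rot: [-3.14, 0.0, 2.079]
contact_force: [0.7, 0.5, -1.7]
grip_width: 39.5
```

```bash
python3 - <<'E'
from h import *
st();gop((545,-330,190),61.7,0)
E
```

```text
t 36.88 tcp [ 604.1 -187.9  190. ] rpy [-3.14   0.     2.079] F [ 0.7  0.5 -1.7] w 39.5
rotvec [ -0.1  -0.  -32.6] shift [ -95.4 -120.8    0.2] toolx [-0.486  0.874 -0.   ] tooly [ 0.874  0.486 -0.001] toolz [-0.001 -0.001 -1.   ]
```

Call:
send_rows --targets '[[[0,0,-7,-24,-30,0,1],[0,0,-14,-48,-60,0,1],[0,0,-21,-72,-90,0,1],[0,0,-28,-90,-116,0,1],[0,0,-32,-90,-116,0,1]]]'

```text
time: 37.3
tool_pos: [543.2, -327.2, 189.2]
tcp_rot: [-3.138, -0.002, 2.632]
contact_force: [-0.2, 0.8, -1.0]
grip_width: 39.1
```

Call:
send_rows --targets '[[[0,0,0,0,0,0,1],[0,0,0,0,0,0,1]]]'

```text
time: 37.47
tool_pos: [546.2, -321.3, 189.6]
tcp_rot: [3.142, -0.001, 2.628]
contact_force: [0.5, 0.6, -1.6]
grip_width: 39.3
```

```bash
python3 - <<'E'
from h import *
o=st();snap("wrist","w30");print(o["joint_positions"].round(2));snap("side","d30");snap("scene","s30")
c,s=np.cos(np.radians(151.7)),np.sin(np.radians(151.7))
S=lambda p:np.array([510+c*p[0]-s*p[1],-382+s*p[0]+c*p[1],p[2]])
gop(S((-1.4+3,0,59+60)),61.7,5)
for p in((-80,55,0),(80,-55,8),(80,55,8),(-80,-55,8),(36,48,77),(36,-48,77)): print(p,proj("wrist",S(p)).round())
E
```

```text
t 37.47 tcp [ 546.2 -321.3  189.6] rpy [ 3.142e+00 -1.000e-03  2.628e+00] F [ 0.5  0.6 -1.6] w 39.3
[-0.65  0.57  1.25 -0.    1.32 -1.71]
rotvec [ 0.  5. -1.] shift [  3.7 -71.7  71.1] toolx [-0.872  0.489  0.001] tooly [0.489 0.872 0.   ] toolz [-0.  0. -1.]
(-80, 55, 0) [252. 181.]
(80, -55, 8) [112. 267.]
(80, 55, 8) [115. 164.]
(-80, -55, 8) [253. 271.]
(36, 48, 77) [164. 148.]
(36, -48, 77) [161. 256.]
```

View pics/w30.png

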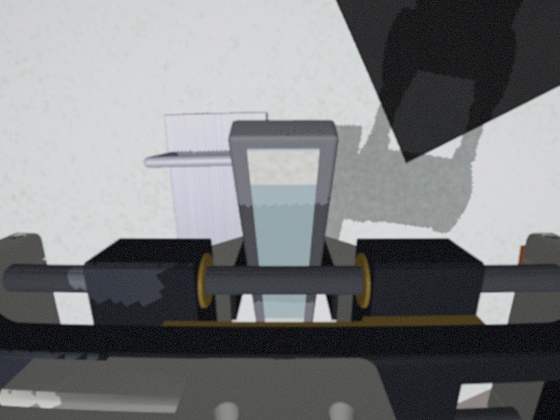

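View pics/d30.png

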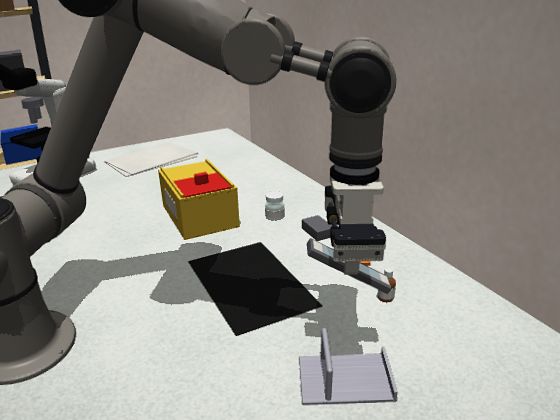

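Call:
send_rows --targets '[[[0,2,0,1,-25,5,1],[0,4,0,2,-50,25,1],[0,5,-1,4,-72,45,1],[0,5,-1,4,-72,71,1],[0,5,-1,4,-72,71,1]]]'

```text
time: 38.03
tool_pos: [505.5, -380.9, 113.9]
tcp_rot: [3.139, -0.096, 2.646]
contact_force: [-1.2, 1.4, -2.3]
grip_width: 39.7
```

Call:
send_rows --targets '[[[0,0,0,0,0,0,1],[0,0,0,0,0,0,1]]]'

```text
time: 38.2
tool_pos: [508.8, -382.1, 120.7]
tcp_rot: [3.141, -0.085, 2.649]
contact_force: [0.3, 0.8, -1.3]
grip_width: 39.6
```

```bash
cat > stand.py <<'E'
from h import *
c,s=np.cos(np.radians(151.7)),np.sin(np.radians(151.7))
S=lambda p:np.array([510+c*p[0]-s*p[1],-382+s*p[0]+c*p[1],p[2]])
def inS(P): d=np.array(P[:2])-[510,-382];return np.array([c*d[0]+s*d[1],-s*d[0]+c*d[1],P[2]])
E
python3 - <<'E'
from stand import *
o=st();print("in stand",inS(o["tool_pos"]).round(1))
gop(S((1.6,0,59+8)),61.7,5)
w=snap("wrist","w31");a=snap("side","d31");b=snap("scene","s31")
cv2.imwrite("pics/d31c.png",np.hstack([cv2.resize(a[270:420,260:420,::-1],(400,375)),cv2.resize(b[180:310,70:210,::-1],(400,375))]))
E
```

```text
t 38.2 tcp [ 508.8 -382.1  120.7] rpy [ 3.141 -0.085  2.649] F [ 0.3  0.8 -1.3] w 39.6
in stand [  1.    0.7 120.7]
rotvec [0.  0.1 0.1] shift [-4.   0.7 53.6] toolx [-0.878  0.471  0.085] tooly [0.473 0.881 0.   ] toolz [-0.075  0.041 -0.996]
```

View pics/d31c.png

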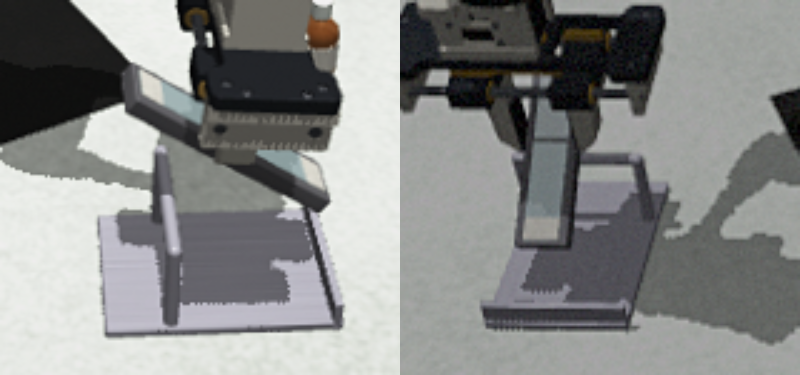

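View pics/w31.png

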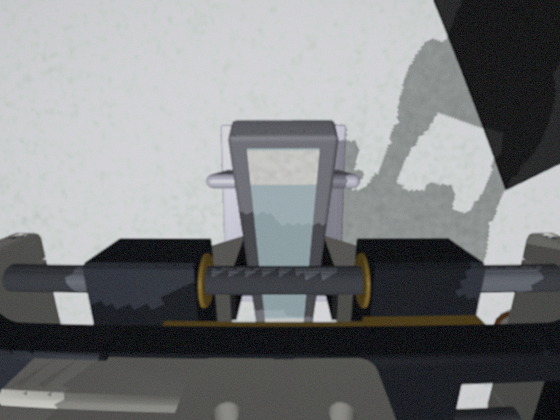

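Call:
send_rows --targets '[[[0,0,0,-1,0,18,1],[0,0,0,-3,1,36,1],[0,0,0,-4,1,52,1],[0,0,0,-4,1,52,1],[0,0,0,-4,1,52,1]]]'

```text
time: 38.77
tool_pos: [507.8, -381.3, 67.7]
tcp_rot: [3.141, -0.087, 2.648]
contact_force: [-0.6, 0.1, -1.1]
grip_width: 39.4
```

```bash
python3 - <<'E'
from stand import *
o=st();print("in stand",inS(o["tool_pos"]).round(1))
gop(S((1.6,0,61)),61.7,5)
a=snap("side","d32");b=snap("scene","s32")
cv2.imwrite("pics/d32c.png",np.hstack([cv2.resize(a[270:420,260:420,::-1],(400,375)),cv2.resize(b[180:310,70:210,::-1],(400,375))]))
E
```

```text
t 38.77 tcp [ 507.8 -381.3   67.7] rpy [ 3.141 -0.087  2.648] F [-0.6  0.1 -1.1] w 39.4
in stand [ 2.3  0.4 67.7]
rotvec [ 0. -0.  0.] shift [-1.3  0.4  6.6] toolx [-0.877  0.472  0.087] tooly [0.474 0.881 0.001] toolz [-0.077  0.042 -0.996]
```

View pics/d32c.png

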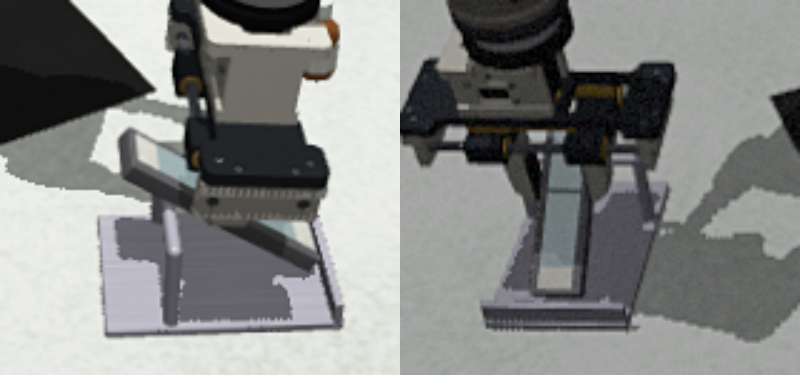

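Call:
send_rows --targets '[[[0,0,0,0,0,2,1],[0,0,0,0,0,4,1],[0,0,0,0,0,5,1],[0,0,0,0,0,5,1]]]'

```text
time: 39.2
tool_pos: [507.1, -381.4, 62.3]
tcp_rot: [3.141, -0.087, 2.648]
contact_force: [0.3, -0.5, -2.2]
grip_width: 39.7
```

Call:
send_rows --targets '[[[0,0,0,0,0,1,1],[0,0,0,0,0,2,1],[0,0,0,0,0,2,1]]]'

```text
time: 39.45
tool_pos: [507.2, -381.4, 60.4]
tcp_rot: [3.141, -0.087, 2.648]
contact_force: [0.5, -0.1, -0.6]
grip_width: 39.6
```

Call:
send_rows --targets '[[[0,0,0,0,0,1,1],[0,0,0,0,0,1,1],[0,0,0,0,0,1,1]]]'

```text
time: 39.7
tool_pos: [507.4, -381.6, 59.8]
tcp_rot: [3.141, -0.086, 2.648]
contact_force: [0.8, -0.6, 3.5]
grip_width: 39.3
```

Call:
send_rows --targets '[[[0,0,0,0,0,1,1],[0,0,0,0,0,1,1],[0,0,0,0,0,1,1]]]'

```text
time: 39.95
tool_pos: [507.6, -381.7, 59.4]
tcp_rot: [3.141, -0.085, 2.648]
contact_force: [0.6, 0.0, 7.3]
grip_width: 39.4
```

```bash
python3 - <<'E'
from stand import *
o=st();print("in stand",inS(o["tool_pos"]).round(1))
a=snap("side","d33");b=snap("scene","s33")
cv2.imwrite("pics/d33c.png",np.hstack([cv2.resize(a[300:420,280:410,::-1],(400,375)),cv2.resize(b[200:310,80:190,::-1],(400,375))]))
E
```

```text
t 39.95 tcp [ 507.6 -381.7   59.4] rpy [ 3.141 -0.085  2.648] F [0.6 0.  7.3] w 39.4
in stand [ 2.3  0.9 59.4]
```

View pics/d33c.png

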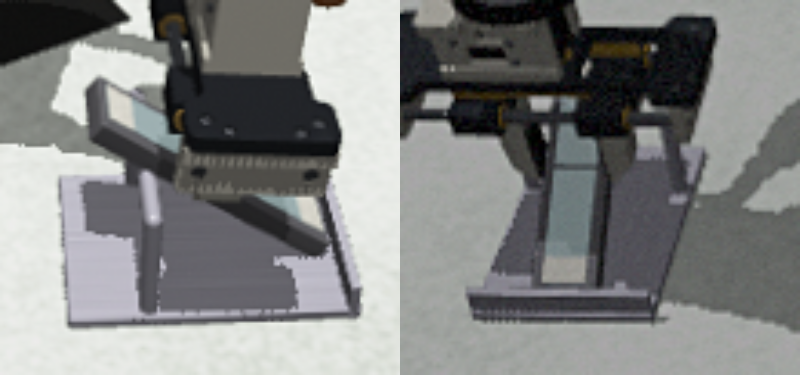

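Call:
send_rows --targets '[[[0,0,0,0,0,-1,1],[0,0,0,0,0,-1,0],[0,0,0,0,0,-1,-0.2],[0,0,0,0,0,-1,-0.2],[0,0,0,0,0,-1,-0.3]]]'

```text
time: 40.47
tool_pos: [506.6, -380.9, 58.6]
tcp_rot: [3.14, -0.089, 2.648]
contact_force: [0.7, -0.0, 0.3]
grip_width: 57.5
```

Call:
send_rows --targets '[[[0,0,0,0,0,0,-0.3],[0,0,0,0,0,0,-0.3],[0,0,0,0,0,-3,-0.3],[0,0,0,0,0,-15,-0.3],[0,0,0,0,0,-35,-0.3]]]'

```text
time: 40.88
tool_pos: [508.5, -381.7, 92.5]
tcp_rot: [3.14, -0.092, 2.648]
contact_force: [-0.5, 0.2, 0.8]
grip_width: 59.7
```

```bash
python3 - <<'E'
from stand import *
o=st();w=snap("wrist","w34")
a=snap("side","d34");b=snap("scene","s34")
cv2.imwrite("pics/d34c.png",np.hstack([cv2.resize(a[300:420,280:410,::-1],(400,375)),cv2.resize(b[200:310,80:190,::-1],(400,375))]))
E
```

```text
t 40.88 tcp [ 508.5 -381.7   92.5] rpy [ 3.14  -0.092  2.648] F [-0.5  0.2  0.8] w 59.7
```

View pics/d34c.png

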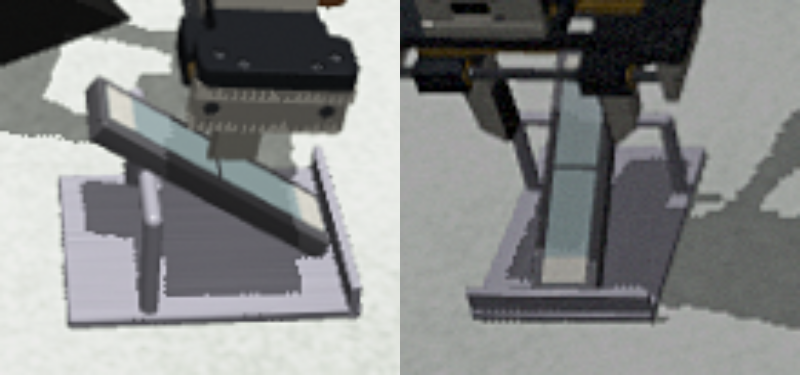

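View pics/w34.png

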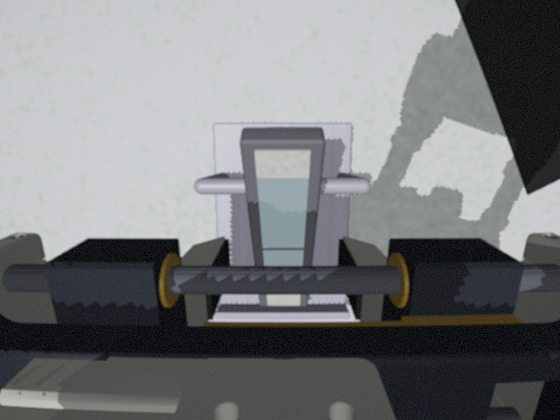

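Call:
send_rows --targets '[[[0,0,0,0,0,-35,-0.3],[0,0,0,0,0,-75,-0.3],[0,0,0,0,0,-115,-0.3],[0,0,0,0,40,-115,-0.3],[0,0,0,0,80,-115,-0.3]]]'

```text
time: 41.45
tool_pos: [556.7, -318.8, 210.7]
tcp_rot: [-3.142, -0.082, 2.643]
contact_force: [1.1, -0.0, -1.8]
grip_width: 59.3
```

Call:
send_rows --targets '[[[0,0,0,0,40,-10,-0.3],[0,0,0,0,80,-10,-0.3],[0,0,0,0,80,-10,-0.3],[0,0,0,0,80,-10,-0.3]]]'

```text
time: 41.78
tool_pos: [595.7, -244.7, 217.7]
tcp_rot: [3.141, -0.089, 2.652]
contact_force: [-1.0, 0.3, -0.3]
grip_width: 59.6
```

```bash
python3 - <<'E'
from stand import *
o=st();snap("wrist","w35")
a=snap("side","d35");b=snap("scene","s35")
cv2.imwrite("pics/d35c.png",np.hstack([cv2.resize(a[300:420,280:410,::-1],(400,375)),cv2.resize(b[200:310,80:190,::-1],(400,375))]))
th=np.radians(35.03);d=np.array([np.cos(th),np.sin(th)]);n=np.array([-d[1],d[0]])
for g in(0,4):
  for s_,h,y in((0,14,20),(0,14,-20),(160,14,20),(160,14,-20),(160,0,20)):
    q=np.array([-64+g,8])+s_*d+h*n
    print(g,s_,h,y,"side",(proj("side",S((q[0],y,q[1])))[::-1]).round(1),"scene",(proj("scene",S((q[0],y,q[1])))[::-1]).round(1))
E
```

```text
t 41.78 tcp [ 595.7 -244.7  217.7] rpy [ 3.141 -0.089  2.652] F [-1.   0.3 -0.3] w 59.6
0 0 14 20 side [390.2 377.5] scene [114.9 285.6]
0 0 14 -20 side [385.5 360.9] scene [133.1 285.9]
0 160 14 20 side [315.  339.4] scene [123. 215.]
0 160 14 -20 side [313.2 323.2] scene [140.5 215.3]
0 160 0 20 side [309.9 345. ] scene [124.8 216.6]
4 0 14 20 side [387.9 377.6] scene [115.4 284.2]
4 0 14 -20 side [383.3 361. ] scene [133.6 284.5]
4 160 14 20 side [312.5 339.5] scene [123.4 213.9]
4 160 14 -20 side [310.8 323.3] scene [140.9 214.2]
4 160 0 20 side [307.4 345. ] scene [125.3 215.5]
```

View pics/d35c.png

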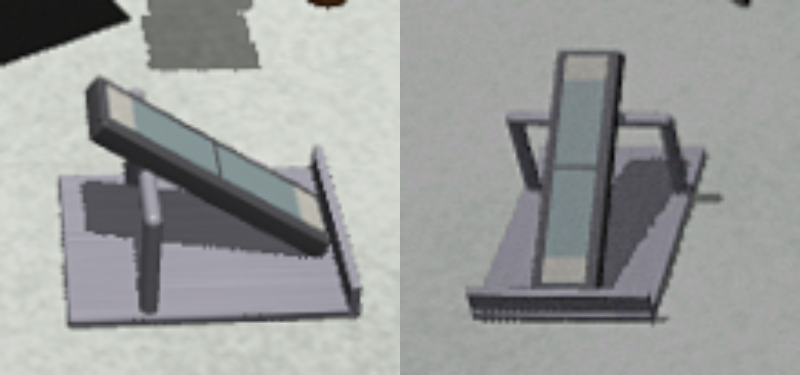

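View pics/s35.png

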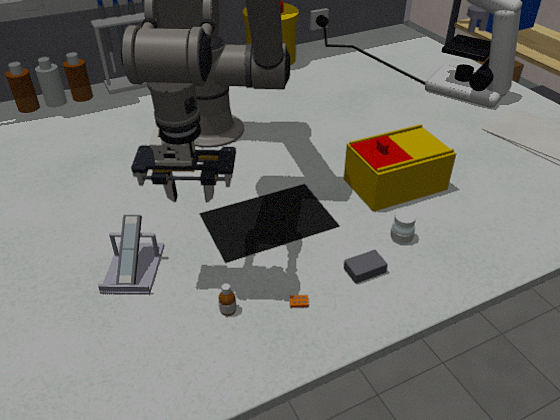

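```bash
python3 - <<'E'
from plant import *
print(close_job())
E
```

```text
the job is handed in; nothing more can be done
None
```

I cleared the session in the order asked and handed the job in at about 42 s.

- **Waste box:** I slid the red shutter open to its end stop and dropped in all six specimens present, three white cassettes and three vials. One vial had been knocked over during the run, and I picked it up lying down. A wrist picture showed all six in the box and a bench picture showed an empty mat. I then slid the shutter shut. It stopped at y ≈ 288 mm, 112 mm from its open position, and the stop pushed back with about 11 N.
- **Slide carrier:** It leans lengthwise on the drying stand, with its lower end on the base behind the lip and its upper part on the bar. It sits between the posts at about 35°, and it stayed put after I let go.
- **Left alone:** I did not touch the oil bottle, slide box, stain jar or the orange look-alike cassette.

**Small misfit:** the carrier's lower end rests about 4–5 mm short of the lip rather than touching it, judging from the two fixed cameras (about 2 mm calibration). I left it because it was stable. No other check failed or disagreed.

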